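Load the weight-equalising chamber

ROBOT

A 6-joint arm with a two-finger parallel gripper is mounted at the origin on the work surface. World frame = base frame: x ahead of the robot, y to its left, z up, the work surface at z = 0. Lengths are in m, angles in rad, forces in N, time in s.
With the tool pointing down it reaches from about 0.3 to 0.775 m from the base axis. Payload 14.6 kg.
Tool frame: the origin (TCP) lies midway between the tips of the shut fingers; the grasp point (between the pads) lies 19 mm behind it; z points along the fingers, y is the line along which they close (so a half turn about z gives the same grasp; the last joint's range is limited). The gripper opens to 94 mm and grips with 3 to 60 N. Pads are 16 mm wide; open, the fingers measure 119 mm over their backs; the gripper's body (75 mm by 177 mm) begins 78 mm behind the grasp point.
Start: joints at [-1.29, 0.3, 1.521, -0, 1.321, -0.067], TCP at [0.187, -0.517, 0.205] pointing down, gripper open.
Joint ranges: [-3.03, 3.03], [-0.79, 2.21], [0.23, 2.52], [-1.04, 4.18], [0, 3.07], [-2.55, 2.55]. Speed limits (rad/s): [2.22, 2.22, 2.57, 3.14, 3.14, 3.14].

INTERFACE

Orientations are given as [roll, pitch, yaw] about the fixed x, y, z axes, in that order (R = Rz(yaw) Ry(pitch) Rx(roll)).
In Python, from station import * gives the robot as it stands.
- The arm moves only by the tool send_rows, never from a script. Its argument "targets" is a list of rows, each an object of numbers: "x", "y", "z": the shift along the world's x, y, z in units of 0.2 m (1.0 is 0.2 m); "spin": the turn about the world's z in units of pi/2 rad (1.0 is pi/2 rad); "claw": the finger opening in mm, from 0 to 94. A call has 1 to 20 rows; each row shifts and turns the commanded pose from where the row before left it; what a row does not reach is not made up. A row lasts 1/10 s, in which the tool goes at most 50 mm and 8.59 degrees, less where a joint would pass 70% of its speed; a pose out of reach is approached as far as the arm can. A call with a number of a shift or a turn outside -1 to 1 is refused whole. A call with a gripper value outside its range is refused whole. The fingers move at their own pace and stop on an object; "force" is the grip in N (left out, the last holds). Time passes only in rows, so rows that do not move let the fingers close. It gives the time, the measured TCP pose, the force, the opening and the grip force at its end, in the units of the state.
- get_obs(): the state, without advancing time (a new reading comes with each control period).
- camera(name): name is "side" or "top"; returns the picture (384x512x3 uint8, blue, green, red); there is no depth.
- camera_model(name): a dict with "fovy" (degrees; the focal length in pixels is half the picture's height over the tangent of half this angle, whatever the lens; pixels are square), "cx", "cy" (the principal point, pixels), "T" (4x4, takes a point from camera to world coordinates). Camera axes: x right, y down, z forward; pixel columns grow to the right and rows downward; lengths in m; the calibration is good to about 2 mm. A picture is of the moment at which its call begins. camera_model takes no time and is no camera call.
- hand_in(): hands the job in; it is judged then, once.
The state is a dict: "time_s": time; "qpos": joint angles; "joint_vel": joint speeds; "tau": joint torques, N m; "ee_pos": TCP position; "eef_rot": TCP orientation; "force": force on the tool from outside, world axes, zero at the start; "moment": the same for the moment, N m; "grip_width": finger opening in m; "grip_force": force on a finger pad.
Only numpy, scipy, OpenCV 4.12 (cv2) and the standard library are available. Lean on these libraries where they do the work, as an engineer would, in place of code of your own. Each camera call takes 0.05 s, during which the arm holds its last target. There are 200 camera calls.

TASK

Turn the lock knob slowly clockwise until you feel its torque dip into the hidden notch, then lift the lid right back onto its open stop and stand every steel knob weight upright inside the chamber. Lower the lid gently until it is fully shut (do not let it slam), lock it by turning the knob all the way back anticlockwise to its stop, and set the soak timer's sleeve to 5. Leave the other things on the bench where they are.

Things in the scene. Friction and masses are not known exactly. Their poses are not given: they have to be found in the camera images.
- chamber_floor (a point): Blue steel equalising chamber, fixed, outside 190 (its x) x 230 (its y) x 95 mm high, open-topped under a lid; inside 180 x 220 mm, walls rise 85 mm above this point. Point: centre of the floor's upper side, 10 mm above the bench. x points to the back (hinge side), y left, z up; the handle is in front, facing the robot.
- lid_handle (a point): Middle of the black round handle bar of the clear lid: 14 mm thick, 120 mm long along the chamber's y, on two arms at its ends, 40 mm clear of the lid's front edge, so it can be pinched from above at any lid angle (it may turn between the fingers). With the lid shut it is 99 mm above the bench and 35 mm clear of the chamber's front wall.
- lid (a joint): Lid angle: 0 shut on the rim, 1.75 rad open on its stop, leaning back. Hinge line along the chamber's y, 90 mm behind and 85 mm above point chamber_floor; handle 227 mm from it. 0.38 kg. It rests open by itself; let go forward of upright (under 1.57) it falls shut and slams. Locked, it gives under 0.03 rad; with the knob in the notch it is free to rise or go right down.
- knob_grip (a point): Lock knob, vertical axis, on a grey pod 100 x 100 x 85 mm high joined to the chamber's right (-y) side: a black bar 62 mm long, 16 mm thick, 42 mm tall, on a disc 64 mm across. Point: on the axis, 15 mm below the bar's top, 121 mm above the bench, and 40 mm before and 185 mm right of the chamber's centre; its x axis runs along the bar, white mark at the -x end.
- knob (a joint): Knob angle, 0 to 3.0 rad, clockwise from above; 0 = anticlockwise stop, locked, bar along chamber x. Even drag about 0.13 N m. At one hidden angle in 1.0 to 2.5 rad, new each run, a sprung bolt falls in a notch: over the 0.4 rad before it the torque sinks by 0.2 N m to below zero, then jumps to 0.35 to go on past. Let go within 0.15 rad of it, the knob settles in. Lid free only within 0.1 rad of it.
- sleeve_grip (a point): Ribbed aluminium scale sleeve, 44 mm across, vertical axis, on the white soak timer (fixed box 100 x 100 x 50 mm). Its top is 107 mm above the bench; at its foot a black scale flange 82 mm across, top 55 mm above the bench. Point: on the axis, 90 mm above the bench. Values 0 to 6 are shown as so many white dots (0: orange bar); the one at the timer's red mark, on the robot's side, is set.
- sleeve (a joint): Angle of the sleeve, growing clockwise seen from above: value k stands at the mark at 0.4 x k rad (range 0 to 2.4). It clicks into each value (about 0.2 N m to leave a click).
- weight0_mid (a point): Stainless 0.65 kg knob weight, standing, 68 mm tall: body 56 mm across and 28 mm high, neck 16 mm across, round head 28 mm across from 48 to 68 mm above its foot. This point is on its axis, 34 mm above its foot. Absent in some runs. All the weights look alike.
- weight1_mid (a point): Stainless 0.65 kg knob weight, standing, 68 mm tall: body 56 mm across and 28 mm high, neck 16 mm across, round head 28 mm across from 48 to 68 mm above its foot. This point is on its axis, 34 mm above its foot. Absent in some runs. All the weights look alike.
- weight2_mid (a point): Stainless 0.65 kg knob weight, standing, 68 mm tall: body 56 mm across and 28 mm high, neck 16 mm across, round head 28 mm across from 48 to 68 mm above its foot. This point is on its axis, 34 mm above its foot. Absent in some runs. All the weights look alike.
- weight3_mid (a point): Stainless 0.65 kg knob weight, standing, 68 mm tall: body 56 mm across and 28 mm high, neck 16 mm across, round head 28 mm across from 48 to 68 mm above its foot. This point is on its axis, 34 mm above its foot. Absent in some runs. All the weights look alike.
- jar: Bystander, loose: amber screw-top jar, 48 mm across, 90 mm tall. Origin: centre of its underside.
- screwdriver: Bystander, loose: red-handled screwdriver, 170 mm, lying on the bench.
- carton: Bystander, loose: white carton 70 x 120 x 90 mm. Origin: centre of its underside.
- gauge: Bystander, loose: round pressure gauge lying on its back, 110 mm across, 40 mm high, brass stem. Origin: centre of its underside.
- disc: Bystander, loose: flat steel disc with a hole, 100 mm across, 14 mm thick. Origin: centre of its underside.
- cup: Bystander, loose: white cup, 76 mm across, 85 mm tall. Origin: centre of its underside.
- bottle: Bystander, loose: white bottle with blue cap, 56 mm across, 150 mm tall. Origin: centre of its underside.
There are look-alikes about, which are no part of the job. What is shaped like the part that bears weight0_mid but blue is not meant. What is shaped like the part that bears weight1_mid but blue is not meant.

How it is judged:
By the outcome, as a careful person would: the job done as asked, in the order asked, and still so for the second after the job is handed in, with the robot touching nothing.
Of weight0, weight1, weight2, weight3 only 2 to 4 are there at a start; the rules pass over those that are not, and their reading is None.
At some moment in a run one of weight0, weight1, weight2, weight3 may be knocked a few centimetres aside while the robot is not near it.
It also fails if it takes over 210 s, if anything falls off the work surface, if the arm or the gripper's body presses on something with over 40 N, if the wrist force passes 120 N, or if a joint passes its speed limit or range.

## Working session

There is one attempt and no reset: what is moved stays moved. The work goes in short steps, Python scripts to look and compute and a tool call to move; the robot and the scene stay as the last step left them, time stands still between calls to the robot, and variables do not carry over. Pictures are saved under pics/ and viewed, at most 14 in all, crops included, and the job is handed in when it is done.

Besides the shell and the picture viewer there is one more tool, called after "Emit:" as a command line: name --argument value ..., lists and objects as JSON in quotes. send_rows: Moves the arm, as the interface text tells. Its arguments: {"type":"object","properties":{"targets":{"type":"array"},"force":{"type":"number"}},"required":["targets"]}

```bash
ls; mkdir -p pics
python3 - <<'E'
from station import *
import cv2,numpy as np
for n in ("top","side"):
    im=camera(n); cv2.imwrite(f"pics/{n}0.png",im)
    m=camera_model(n); print(n,m["fovy"],m["cx"],m["cy"],np.round(m["T"],4).tolist())
    print({k:v for k,v in m.items() if k not in("fovy","cx","cy","T")})
o=get_obs(); print(o)
E
```

```text
pics
top 56.5225633656211 254.3568205690063 191.7712196865829 [[0.0026, -0.9927, 0.1206, 0.4386], [-0.9998, -0.0005, 0.0175, -0.0303], [-0.0173, -0.1206, -0.9926, 1.1165], [0.0, 0.0, 0.0, 1.0]]
{}
side 53.53528200769455 260.72926635763895 190.20381808322097 [[0.9901, -0.0617, 0.1264, 0.3893], [-0.14, -0.5183, 0.8437, -1.1561], [0.0135, -0.853, -0.5217, 0.8259], [0.0, 0.0, 0.0, 1.0]]
{}
{'time_s': 0.1, 'qpos': array([-1.28960413e+00,  3.00369781e-01,  1.52150828e+00,  1.46867692e-05,
        1.32073197e+00, -6.66259678e-02]), 'joint_vel': array([-0.00029972, -0.00079143, -0.00224676,  0.00032949, -0.00011206,
       -0.00161951]), 'tau': array([ 1.41501573e-04, -5.32649410e+01, -3.53284085e+01,  7.09344330e-02,
        2.35522381e-02, -6.52036351e-05]), 'ee_pos': array([ 0.18738698, -0.51683939,  0.20497271]), 'eef_rot': array([-3.14057848e+00, -8.19281128e-05,  3.47814484e-01]), 'force': array([-0.17126467,  0.48289796, -0.35800868]), 'moment': array([-0.01197258,  0.03379955, -0.03841543]), 'grip_force': 0.0, 'grip_width': 0.09378076296460612}
```

View pics/top0.png

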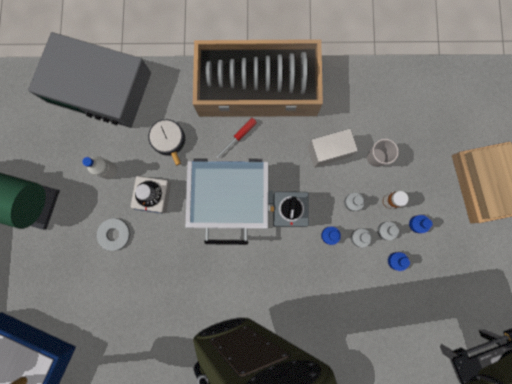

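View pics/side0.png

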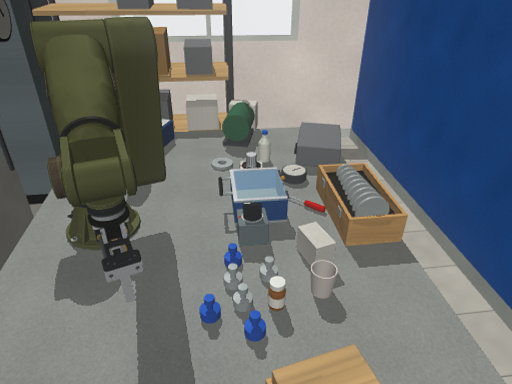

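The three candidate steel weights in the top view are at (355,202), (362,238) and (389,231). The look-alikes are blue weights at (331,236), (420,224) and (400,261), and a jar at (397,200). The chamber is at (228,194), the knob at (291,208) and the timer at (149,194). I'll check these in one close crop.

```bash
cat > h.py <<'E'
from station import *
import cv2,numpy as np
def ray(n,u,v):
    m=camera_model(n); f=192/np.tan(np.radians(m["fovy"]/2)); T=np.array(m["T"])
    d=T[:3,:3]@np.array([(u-m["cx"])/f,(v-m["cy"])/f,1]); return T[:3,3],d/np.linalg.norm(d)
def plane(n,u,v,z):
    o,d=ray(n,u,v); return o+d*(z-o[2])/d[2]
def tri(a,b):
    (o1,d1),(o2,d2)=ray("top",*a),ray("side",*b)
    s=np.linalg.lstsq(np.c_[d1,-d2],o2-o1,rcond=None)[0]
    p,q=o1+d1*s[0],o2+d2*s[1]; return (p+q)/2,np.linalg.norm(p-q)
def proj(n,p):
    m=camera_model(n); f=192/np.tan(np.radians(m["fovy"]/2)); T=np.array(m["T"])
    c=T[:3,:3].T@(np.array(p)-T[:3,3]); return c[:2]/c[2]*f+[m["cx"],m["cy"]]
E
python3 - <<'E'
import cv2,numpy as np
t=cv2.imread("pics/top0.png");s=cv2.imread("pics/side0.png")
a=cv2.resize(t[150:280,315:445],(400,400),interpolation=cv2.INTER_CUBIC) # x3.08
b=cv2.resize(s[140:340,190:350],(400,500),interpolation=cv2.INTER_CUBIC)[:400] #2.5
c=cv2.resize(t[150:250,120:320],(400,200),interpolation=cv2.INTER_CUBIC)
d=cv2.resize(t[175:215,130:170],(200,200),interpolation=cv2.INTER_CUBIC)
e=cv2.resize(t[190:230,272:312],(200,200),interpolation=cv2.INTER_CUBIC)
cv2.imwrite("pics/c1.png",np.vstack([np.hstack([a,b]),np.hstack([c,d,e])]))
E
```

```text
(no output)
```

View pics/c1.png

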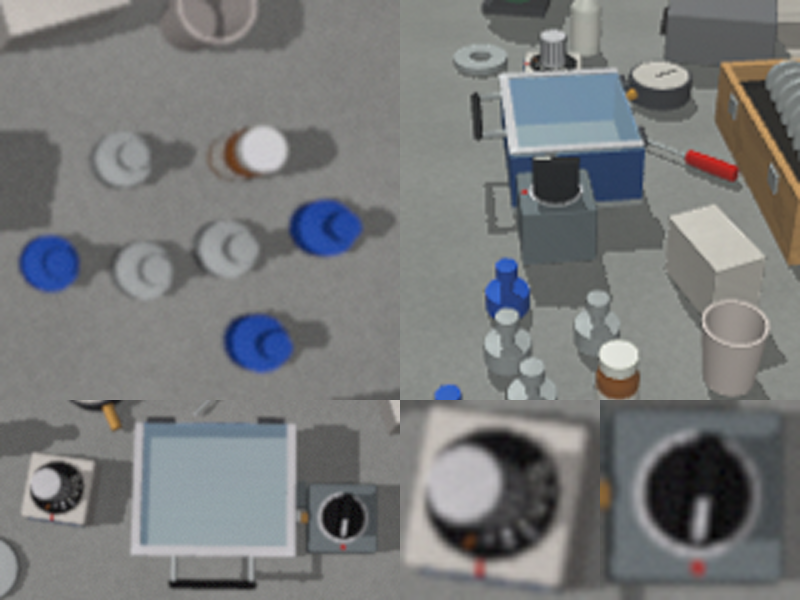

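The crop shows three plain steel weights. In the top view their heads are at about (358,200), (365,238) and (393,231), and the blue ones and the jar are easy to tell apart from them. The knob's white mark points at the robot and the timer shows the orange bar (0).

Run:
```python
from h import *
r=lambda a:np.round(a,4)
t=cv2.imread("pics/top0.png");s=cv2.imread("pics/side0.png")
for nm,a,b in (("wA",(358.5,200.4),(268.8,260)),("wB",(365.4,237.7),(232.8,266.8)),("wC",(392.7,230.6),(242.8,287.2)),("sleeve top",(142.6,191.8),(250.8,154.8)),("knobtop",(292,208),(252.4,203.5))):
    print(nm,*map(r,tri(a,b)))
C=[plane("top",*p,0.095)[:2] for p in((186.5,161),(268,161),(268.5,226.5),(185.5,226.5))]
print(r(C),r(np.mean(C,0)))
H=[plane("top",*p,0.099)[:2] for p in((206,242),(247,242))];print("handle",r(H),r(np.mean(H,0)))
print("disc",r(plane("top",291.4,208.4,.095)))
# masks
hsv=cv2.cvtColor(t,cv2.COLOR_BGR2HSV)
# rim mask: bright low-sat
m=((hsv[...,1]<40)&(hsv[...,2]>175)).astype(np.uint8)
m[:150]=0;m[235:]=0;m[:,:178]=0;m[:,275:]=0
R=cv2.minAreaRect(cv2.findNonZero(m));print(R)
P=np.array([plane("top",*p,.095)[:2] for p in cv2.boxPoints(R)]);print(r(P),r(P.mean(0)))
# handle bar dark
m=(t.max(2)<45).astype(np.uint8);k=m.copy();k[:234]=0;k[250:]=0;k[:,:200]=0;k[:,255:]=0
R=cv2.minAreaRect(cv2.findNonZero(k));print("bar",R); P=np.array([plane("top",*p,.103)[:2] for p in cv2.boxPoints(R)]);print(r(P),r(P.mean(0)))
# timer box
m=((hsv[...,1]<45)&(hsv[...,2]>165)).astype(np.uint8);m[:174]=0;m[216:]=0;m[:,:126]=0;m[:,172:]=0
R=cv2.minAreaRect(cv2.findNonZero(m));P=np.array([plane("top",*p,.05)[:2] for p in cv2.boxPoints(R)]);print("timer",R,r(P),r(P.mean(0)))
# pod
# flange
```

```text
wA [ 0.5415 -0.3185  0.0645] 0.0012
wB [ 0.4333 -0.3348  0.0652] 0.0026
wC [ 0.4541 -0.4153  0.0629] 0.0026
sleeve top [0.5624 0.3094 0.1013] 0.0016
knobtop [ 0.5155 -0.1169  0.1337] 0.0049
[[ 0.6531  0.1862]
 [ 0.6528 -0.0518]
 [ 0.4631 -0.0528]
 [ 0.4626  0.1842]] [0.5579 0.0665]
handle [[0.4189 0.1241]
 [0.4193 0.008 ]] [0.4191 0.0661]
disc [ 0.5148 -0.1184  0.095 ]
((226.3011016845703, 195.1157989501953), (80.22989654541016, 65.27066802978516), 0.7538482546806335)
[[ 0.4605  0.1834]
 [ 0.6502  0.1858]
 [ 0.6469 -0.0484]
 [ 0.458  -0.0456]] [0.5539 0.0688]
bar ((225.5, 241.5), (3.0, 41.0), 90.0)
[[0.4246 0.1264]
 [0.4249 0.0107]
 [0.4166 0.0107]
 [0.4162 0.1262]] [0.4206 0.0685]
timer ((147.88998413085938, 193.76998901367188), (31.112699508666992, 30.97127914428711), 8.13010311126709) [[0.522  0.362 ]
 [0.6155 0.3528]
 [0.602  0.2582]
 [0.5089 0.2684]] [0.5621 0.3103]
```

Emit:
send_rows --targets '[{"x": 0.082, "y": 0.1, "spin": 0.089, "claw": 60}, {"x": 0.082, "y": 0.1, "spin": 0.089}, {"x": 0.082, "y": 0.1, "spin": 0.089}, {"x": 0.082, "y": 0.1, "spin": 0.089}, {"x": 0.082, "y": 0.1, "spin": 0.089}, {"x": 0.082, "y": 0.1, "spin": 0.089}, {"x": 0.082, "y": 0.1, "spin": 0.089}, {"x": 0.082, "y": 0.1, "spin": 0.089}, {"x": 0.082, "y": 0.1, "spin": 0.089}, {"x": 0.082, "y": 0.1, "spin": 0.089}, {"x": 0.082, "y": 0.1, "spin": 0.089}, {"x": 0.082, "y": 0.1, "spin": 0.089}, {"x": 0.082, "y": 0.1, "spin": 0.089}, {"x": 0.082, "y": 0.1, "spin": 0.089}, {"x": 0.082, "y": 0.1, "spin": 0.089}, {"x": 0.082, "y": 0.1, "spin": 0.089}, {"x": 0.082, "y": 0.1, "spin": 0.089}, {"x": 0.082, "y": 0.1, "spin": 0.089}, {"x": 0.082, "y": 0.1, "spin": 0.089}, {"x": 0.082, "y": 0.1, "spin": 0.089}]'

```text
schema error: expected keys x, y, z, spin, claw
```

Emit:
send_rows --targets '[{"x": 0.082, "y": 0.1, "z": 0, "spin": 0.089, "claw": 60}, {"x": 0.082, "y": 0.1, "z": 0, "spin": 0.089, "claw": 60}, {"x": 0.082, "y": 0.1, "z": 0, "spin": 0.089, "claw": 60}, {"x": 0.082, "y": 0.1, "z": 0, "spin": 0.089, "claw": 60}, {"x": 0.082, "y": 0.1, "z": 0, "spin": 0.089, "claw": 60}, {"x": 0.082, "y": 0.1, "z": 0, "spin": 0.089, "claw": 60}, {"x": 0.082, "y": 0.1, "z": 0, "spin": 0.089, "claw": 60}, {"x": 0.082, "y": 0.1, "z": 0, "spin": 0.089, "claw": 60}, {"x": 0.082, "y": 0.1, "z": 0, "spin": 0.089, "claw": 60}, {"x": 0.082, "y": 0.1, "z": 0, "spin": 0.089, "claw": 60}, {"x": 0.082, "y": 0.1, "z": 0, "spin": 0.089, "claw": 60}, {"x": 0.082, "y": 0.1, "z": 0, "spin": 0.089, "claw": 60}, {"x": 0.082, "y": 0.1, "z": 0, "spin": 0.089, "claw": 60}, {"x": 0.082, "y": 0.1, "z": 0, "spin": 0.089, "claw": 60}, {"x": 0.082, "y": 0.1, "z": 0, "spin": 0.089, "claw": 60}, {"x": 0.082, "y": 0.1, "z": 0, "spin": 0.089, "claw": 60}, {"x": 0.082, "y": 0.1, "z": 0, "spin": 0.089, "claw": 60}, {"x": 0.082, "y": 0.1, "z": 0, "spin": 0.089, "claw": 60}, {"x": 0.082, "y": 0.1, "z": 0, "spin": 0.089, "claw": 60}, {"x": 0.082, "y": 0.1, "z": 0, "spin": 0.089, "claw": 60}]'

```text
time_s: 2.1
ee_pos: [0.5159, -0.1161, 0.2052]
eef_rot: [3.141, -0.001, -3.134]
force: [0.0, -0.1, -0.5]
grip_width: 0.0601
grip_force: 0.0
```

Emit:
send_rows --targets '[{"x": 0, "y": -0.01, "z": -0.1, "spin": -0.005, "claw": 60}, {"x": 0, "y": 0, "z": -0.1, "spin": 0, "claw": 60}, {"x": 0, "y": 0, "z": -0.1, "spin": 0, "claw": 60}, {"x": 0, "y": 0, "z": -0.1, "spin": 0, "claw": 60}, {"x": 0, "y": 0, "z": -0.1, "spin": 0, "claw": 60}, {"x": 0, "y": 0, "z": 0, "spin": 0, "claw": 60}, {"x": 0, "y": 0, "z": 0, "spin": 0, "claw": 10}, {"x": 0, "y": 0, "z": 0, "spin": 0, "claw": 10}, {"x": 0, "y": 0, "z": 0, "spin": 0, "claw": 10}, {"x": 0, "y": 0, "z": 0, "spin": 0, "claw": 10}, {"x": 0, "y": 0, "z": 0, "spin": 0, "claw": 10}, {"x": 0, "y": 0, "z": 0, "spin": 0, "claw": 10}, {"x": 0, "y": 0, "z": 0, "spin": 0, "claw": 10}, {"x": 0, "y": 0, "z": 0, "spin": 0, "claw": 10}]' --force 25

```text
time_s: 3.5
ee_pos: [0.5154, -0.1183, 0.1057]
eef_rot: [3.14, -0.0, 3.136]
force: [-1.8, 6.3, 3.6]
grip_width: 0.016
grip_force: 24.9
```

Emit:
send_rows --targets '[{"x": 0, "y": 0.005, "z": 0, "spin": -0.028, "claw": 10}, {"x": 0, "y": 0, "z": 0, "spin": -0.028, "claw": 10}, {"x": 0, "y": 0, "z": 0, "spin": -0.028, "claw": 10}, {"x": 0, "y": 0, "z": 0, "spin": -0.028, "claw": 10}, {"x": 0, "y": 0, "z": 0, "spin": -0.028, "claw": 10}, {"x": 0, "y": 0, "z": 0, "spin": -0.028, "claw": 10}, {"x": 0, "y": 0, "z": 0, "spin": -0.028, "claw": 10}, {"x": 0, "y": 0, "z": 0, "spin": -0.028, "claw": 10}, {"x": 0, "y": 0, "z": 0, "spin": -0.028, "claw": 10}, {"x": 0, "y": 0, "z": 0, "spin": -0.028, "claw": 10}, {"x": 0, "y": 0, "z": 0, "spin": -0.028, "claw": 10}, {"x": 0, "y": 0, "z": 0, "spin": -0.028, "claw": 10}, {"x": 0, "y": 0, "z": 0, "spin": -0.028, "claw": 10}]'

```text
time_s: 4.8
ee_pos: [0.5155, -0.1181, 0.1057]
eef_rot: [-3.142, 0.0, 2.563]
force: [0.1, 0.5, 1.9]
grip_width: 0.0155
grip_force: 25.0
```

```bash
cat > m.py <<'E'
from station import *
import numpy as np
o=get_obs(); print(o["time_s"],"theta",round((3.1366-o["eef_rot"][2])%(2*np.pi),3),"M",np.round(o["moment"],3),"F",np.round(o["force"],1),"tau6",round(o["tau"][5],3),np.round(o["ee_pos"],4),round(o["grip_width"],4))
E
python3 m.py
```

```text
4.8 theta 0.574 M [0.03  0.056 0.13 ] F [0.1 0.5 1.9] tau6 -0.803 [ 0.5155 -0.1181  0.1057] 0.0155
```

Emit:
send_rows --targets '[{"x": 0, "y": 0, "z": 0, "spin": -0.027, "claw": 10}, {"x": 0, "y": 0, "z": 0, "spin": -0.027, "claw": 10}, {"x": 0, "y": 0, "z": 0, "spin": -0.027, "claw": 10}, {"x": 0, "y": 0, "z": 0, "spin": -0.027, "claw": 10}, {"x": 0, "y": 0, "z": 0, "spin": -0.027, "claw": 10}, {"x": 0, "y": 0, "z": 0, "spin": -0.027, "claw": 10}, {"x": 0, "y": 0, "z": 0, "spin": -0.027, "claw": 10}, {"x": 0, "y": 0, "z": 0, "spin": -0.027, "claw": 10}]'

```text
time_s: 5.6
ee_pos: [0.5156, -0.118, 0.1057]
eef_rot: [3.141, 0.0, 2.223]
force: [-0.0, 1.8, 1.9]
grip_width: 0.0159
grip_force: 25.0
```

```bash
python3 m.py
```

```text
5.6 theta 0.913 M [ 0.082 -0.045  0.121] F [-0.   1.8  1.9] tau6 -0.769 [ 0.5156 -0.118   0.1057] 0.0159
```

Emit:
send_rows --targets '[{"x": 0, "y": 0, "z": 0, "spin": -0.019, "claw": 10}, {"x": 0, "y": 0, "z": 0, "spin": -0.019, "claw": 10}, {"x": 0, "y": 0, "z": 0, "spin": -0.019, "claw": 10}, {"x": 0, "y": 0, "z": 0, "spin": -0.019, "claw": 10}, {"x": 0, "y": 0, "z": 0, "spin": -0.019, "claw": 10}]'

```text
time_s: 6.1
ee_pos: [0.5156, -0.118, 0.1057]
eef_rot: [3.141, 0.0, 2.074]
force: [-0.2, 2.0, 5.1]
grip_width: 0.0158
grip_force: 25.0
```

```bash
python3 m.py
```

```text
6.1 theta 1.063 M [0.394 0.004 0.096] F [-0.2  2.   5.1] tau6 -0.511 [ 0.5156 -0.118   0.1057] 0.0158
```

Emit:
send_rows --targets '[{"x": 0, "y": 0, "z": 0, "spin": -0.016, "claw": 10}, {"x": 0, "y": 0, "z": 0, "spin": -0.016, "claw": 10}, {"x": 0, "y": 0, "z": 0, "spin": -0.016, "claw": 10}, {"x": 0, "y": 0, "z": 0, "spin": -0.016, "claw": 10}]'

```text
time_s: 6.5
ee_pos: [0.5156, -0.118, 0.1057]
eef_rot: [3.141, 0.0, 1.973]
force: [-0.4, 2.0, 5.0]
grip_width: 0.0158
grip_force: 25.0
```

```bash
python3 m.py
```

```text
6.5 theta 1.163 M [ 0.422 -0.089  0.06 ] F [-0.4  2.   5. ] tau6 -0.449 [ 0.5156 -0.118   0.1057] 0.0158
```

Emit:
send_rows --targets '[{"x": 0, "y": 0, "z": 0, "spin": -0.016, "claw": 10}, {"x": 0, "y": 0, "z": 0, "spin": -0.016, "claw": 10}, {"x": 0, "y": 0, "z": 0, "spin": -0.016, "claw": 10}, {"x": 0, "y": 0, "z": 0, "spin": -0.016, "claw": 10}]'

```text
time_s: 6.9
ee_pos: [0.5157, -0.118, 0.1057]
eef_rot: [3.141, 0.0, 1.872]
force: [-0.5, 2.7, 4.9]
grip_width: 0.016
grip_force: 25.0
```

```bash
python3 m.py
```

```text
6.9 theta 1.264 M [ 0.379 -0.144  0.008] F [-0.5  2.7  4.9] tau6 -0.504 [ 0.5157 -0.118   0.1057] 0.016
```

Emit:
send_rows --targets '[{"x": 0, "y": 0, "z": 0, "spin": -0.014, "claw": 10}, {"x": 0, "y": 0, "z": 0, "spin": -0.014, "claw": 10}, {"x": 0, "y": 0, "z": 0, "spin": -0.014, "claw": 10}, {"x": 0, "y": 0, "z": 0, "spin": -0.014, "claw": 10}, {"x": 0, "y": 0, "z": 0, "spin": -0.014, "claw": 10}]'

```text
time_s: 7.4
ee_pos: [0.5157, -0.118, 0.1057]
eef_rot: [3.141, 0.0, 1.763]
force: [-0.1, 2.7, 4.1]
grip_width: 0.016
grip_force: 25.0
```

```bash
python3 m.py
```

```text
7.4 theta 1.374 M [ 0.439 -0.154  0.025] F [-0.1  2.7  4.1] tau6 -0.491 [ 0.5157 -0.118   0.1057] 0.016
```

Emit:
send_rows --targets '[{"x": 0, "y": 0, "z": 0, "spin": -0.01, "claw": 10}, {"x": 0, "y": 0, "z": 0, "spin": -0.01, "claw": 10}]'

```text
time_s: 7.6
ee_pos: [0.5157, -0.118, 0.1057]
eef_rot: [3.141, 0.0, 1.731]
force: [0.4, 3.0, 5.3]
grip_width: 0.0156
grip_force: 25.0
```

```bash
python3 m.py
```

```text
7.6 theta 1.405 M [ 0.425 -0.22  -0.044] F [0.4 3.  5.3] tau6 -0.365 [ 0.5157 -0.118   0.1057] 0.0156
```

Emit:
send_rows --targets '[{"x": 0, "y": 0, "z": 0, "spin": 0, "claw": 40}, {"x": 0, "y": 0, "z": 0, "spin": 0, "claw": 40}, {"x": 0, "y": 0, "z": 0, "spin": 0, "claw": 40}, {"x": 0, "y": 0, "z": 0, "spin": 0, "claw": 40}, {"x": 0, "y": 0, "z": 0.12, "spin": 0, "claw": 40}, {"x": 0, "y": 0, "z": 0.15, "spin": 0, "claw": 40}, {"x": 0, "y": 0, "z": 0.15, "spin": 0, "claw": 40}, {"x": 0, "y": 0, "z": 0.15, "spin": 0, "claw": 40}, {"x": -0.06, "y": 0.116, "z": 0, "spin": -0.013, "claw": 40}, {"x": -0.06, "y": 0.116, "z": 0, "spin": -0.013, "claw": 40}, {"x": -0.06, "y": 0.116, "z": 0, "spin": -0.013, "claw": 40}, {"x": -0.06, "y": 0.116, "z": 0, "spin": -0.013, "claw": 40}, {"x": -0.06, "y": 0.116, "z": 0, "spin": -0.013, "claw": 40}, {"x": -0.06, "y": 0.116, "z": 0, "spin": -0.013, "claw": 40}, {"x": -0.06, "y": 0.116, "z": 0, "spin": -0.013, "claw": 40}, {"x": -0.06, "y": 0.116, "z": 0, "spin": -0.013, "claw": 40}, {"x": 0, "y": 0, "z": 0, "spin": 0, "claw": 40}]'

```text
time_s: 9.3
ee_pos: [0.4185, 0.0692, 0.2196]
eef_rot: [3.141, -0.0, 1.571]
force: [0.0, 0.0, 0.7]
grip_width: 0.0404
grip_force: 0.0
```

Emit:
send_rows --targets '[{"x": 0.008, "y": -0.01, "z": -0.14, "spin": 0, "claw": 40}, {"x": 0, "y": 0, "z": -0.14, "spin": 0, "claw": 40}, {"x": 0, "y": 0, "z": -0.14, "spin": 0, "claw": 40}, {"x": 0, "y": 0, "z": -0.14, "spin": 0, "claw": 40}, {"x": 0, "y": 0, "z": -0.14, "spin": 0, "claw": 40}, {"x": 0, "y": 0, "z": 0, "spin": 0, "claw": 40}, {"x": 0, "y": 0, "z": 0, "spin": 0, "claw": 8}, {"x": 0, "y": 0, "z": 0, "spin": 0, "claw": 8}, {"x": 0, "y": 0, "z": 0, "spin": 0, "claw": 8}, {"x": 0, "y": 0, "z": 0, "spin": 0, "claw": 8}, {"x": 0, "y": 0, "z": 0, "spin": 0, "claw": 8}, {"x": 0, "y": 0, "z": 0, "spin": 0, "claw": 8}]' --force 15

```text
time_s: 10.5
ee_pos: [0.4203, 0.0655, 0.0801]
eef_rot: [-3.14, 0.0, 1.57]
force: [-10.2, -0.1, 9.5]
grip_width: 0.0134
grip_force: 15.0
```

Emit:
send_rows --targets '[{"x": 0.001, "y": 0, "z": 0.028, "spin": 0, "claw": 8}, {"x": 0.002, "y": 0, "z": 0.028, "spin": 0, "claw": 8}, {"x": 0.002, "y": 0, "z": 0.028, "spin": 0, "claw": 8}, {"x": 0.003, "y": 0, "z": 0.029, "spin": 0, "claw": 8}]' --force 20

```text
time_s: 10.9
ee_pos: [0.4216, 0.0655, 0.1022]
eef_rot: [-3.139, 0.0, 1.57]
force: [-6.9, 0.3, -2.2]
grip_width: 0.0132
grip_force: 20.0
```

Emit:
send_rows --targets '[{"x": 0.019, "y": 0, "z": 0.112, "spin": 0, "claw": 8}, {"x": 0.03, "y": 0, "z": 0.109, "spin": 0, "claw": 8}, {"x": 0.041, "y": 0, "z": 0.106, "spin": 0, "claw": 8}, {"x": 0.051, "y": 0, "z": 0.101, "spin": 0, "claw": 8}, {"x": 0.061, "y": 0, "z": 0.096, "spin": 0, "claw": 8}, {"x": 0.07, "y": 0, "z": 0.089, "spin": 0, "claw": 8}, {"x": 0.079, "y": 0, "z": 0.082, "spin": 0, "claw": 8}, {"x": 0.087, "y": 0, "z": 0.073, "spin": 0, "claw": 8}]'

```text
time_s: 11.7
ee_pos: [0.5091, 0.0653, 0.2593]
eef_rot: [-3.141, 0.001, 1.57]
force: [-13.9, -4.8, 15.1]
grip_width: 0.0133
grip_force: 20.0
```

Emit:
send_rows --targets '[{"x": 0.087, "y": 0, "z": 0.076, "spin": 0, "claw": 8}, {"x": 0.095, "y": 0, "z": 0.061, "spin": 0, "claw": 8}, {"x": 0.104, "y": 0, "z": 0.046, "spin": 0, "claw": 8}, {"x": 0.108, "y": 0, "z": 0.034, "spin": 0, "claw": 8}]'

```text
time_s: 12.1
ee_pos: [0.5896, 0.065, 0.3006]
eef_rot: [3.141, 0.001, 1.569]
force: [-2.9, -2.5, -0.3]
grip_width: 0.0135
grip_force: 20.0
```

Emit:
send_rows --targets '[{"x": 0.111, "y": 0, "z": 0.023, "spin": 0, "claw": 8}, {"x": 0.113, "y": 0, "z": 0.012, "spin": 0, "claw": 8}, {"x": 0.113, "y": 0, "z": 0.0, "spin": 0, "claw": 8}, {"x": 0.056, "y": 0, "z": -0.005, "spin": 0, "claw": 8}, {"x": 0.03, "y": 0, "z": -0.004, "spin": 0, "claw": 8}, {"x": 0.026, "y": 0, "z": -0.004, "spin": 0, "claw": 8}, {"x": 0.02, "y": 0, "z": -0.003, "spin": 0, "claw": 8}, {"x": 0.02, "y": 0, "z": -0.003, "spin": 0, "claw": 8}]'

```text
time_s: 12.9
ee_pos: [0.6872, 0.0649, 0.3034]
eef_rot: [3.14, 0.001, 1.569]
force: [-0.3, -4.7, 5.2]
grip_width: 0.0135
grip_force: 20.0
```

Emit:
send_rows --targets '[{"x": 0.015, "y": 0, "z": -0.003, "spin": 0, "claw": 8}, {"x": 0.01, "y": 0, "z": -0.002, "spin": 0, "claw": 8}]'

```text
time_s: 13.1
ee_pos: [0.6918, 0.0649, 0.3023]
eef_rot: [3.141, 0.001, 1.569]
force: [-18.1, -4.8, 11.7]
grip_width: 0.0134
grip_force: 20.0
```

Emit:
send_rows --targets '[{"x": -0.015, "y": 0, "z": 0, "spin": 0, "claw": 8}, {"x": 0, "y": 0, "z": 0, "spin": 0, "claw": 40}, {"x": 0, "y": 0, "z": 0, "spin": 0, "claw": 40}, {"x": 0, "y": 0, "z": 0, "spin": 0, "claw": 40}, {"x": 0, "y": 0, "z": 0, "spin": 0, "claw": 40}, {"x": 0, "y": 0, "z": 0.1, "spin": 0, "claw": 40}, {"x": 0, "y": 0, "z": 0.15, "spin": 0, "claw": 40}, {"x": -0.1, "y": 0, "z": 0.05, "spin": 0, "claw": 40}, {"x": -0.2, "y": 0, "z": 0, "spin": 0, "claw": 40}, {"x": -0.2, "y": 0, "z": 0, "spin": 0, "claw": 50}, {"x": 0, "y": 0, "z": 0, "spin": 0, "claw": 50}]'

```text
time_s: 14.2
ee_pos: [0.5852, 0.0658, 0.3617]
eef_rot: [-3.141, -0.0, 1.571]
force: [0.3, -0.7, 0.2]
grip_width: 0.0492
grip_force: 0.0
```

```bash
cat > w.py <<'E'
from h import *
import sys
k=sys.argv[1]
t=camera("top");s=camera("side")
cv2.imwrite(f"pics/t{k}.png",t);cv2.imwrite(f"pics/s{k}.png",s)
a=cv2.resize(t[150:290,240:440],(400,280),interpolation=cv2.INTER_CUBIC) 
b=cv2.resize(s[130:330,180:380],(400,400),interpolation=cv2.INTER_CUBIC)
c=cv2.resize(t[150:200,240:300],(400,120),interpolation=cv2.INTER_CUBIC)
cv2.imwrite(f"pics/c{k}.png",np.hstack([np.vstack([a,cv2.resize(t[150:250,120:320],(400,120))]),b]))
E
python3 w.py 2; python3 m.py
```

```text
14.3 theta 1.566 M [-0.028 -0.063  0.004] F [ 0.2 -1.   0.8] tau6 0.005 [0.5886 0.0657 0.3621] 0.0499
```

View pics/c2.png

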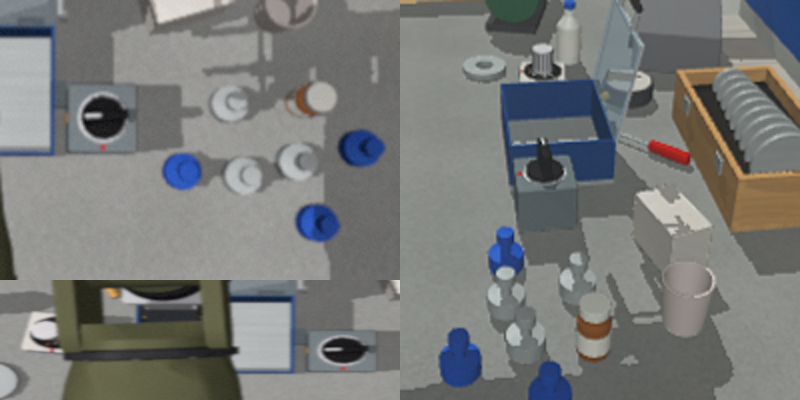

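The picture shows the lid fully back. The knob's bar lies nearly along y, in the notch. The three steel weights haven't moved: heads at about (358,201), (365,238) and (392,229) in the top view.

Emit:
send_rows --targets '[{"x": -0.024, "y": -0.192, "z": -0.08, "spin": 0, "claw": 50}, {"x": -0.024, "y": -0.192, "z": -0.08, "spin": 0, "claw": 50}, {"x": -0.024, "y": -0.192, "z": -0.08, "spin": 0, "claw": 50}, {"x": -0.024, "y": -0.192, "z": -0.08, "spin": 0, "claw": 50}, {"x": -0.024, "y": -0.192, "z": -0.08, "spin": 0, "claw": 50}, {"x": -0.024, "y": -0.192, "z": -0.08, "spin": 0, "claw": 50}, {"x": -0.024, "y": -0.192, "z": -0.08, "spin": 0, "claw": 50}, {"x": -0.024, "y": -0.192, "z": -0.08, "spin": 0, "claw": 50}, {"x": -0.024, "y": -0.192, "z": -0.08, "spin": 0, "claw": 50}, {"x": -0.024, "y": -0.192, "z": -0.08, "spin": 0, "claw": 50}, {"x": 0, "y": 0, "z": -0.2, "spin": 0, "claw": 50}, {"x": 0, "y": 0, "z": 0, "spin": 0, "claw": 50}]'

```text
time_s: 15.5
ee_pos: [0.5395, -0.3187, 0.1555]
eef_rot: [-3.134, -0.005, 1.568]
force: [0.2, 0.4, -0.3]
grip_width: 0.0502
grip_force: 0.0
```

Emit:
send_rows --targets '[{"x": 0.01, "y": 0, "z": -0.15, "spin": 0, "claw": 50}, {"x": 0, "y": 0, "z": -0.15, "spin": 0, "claw": 50}, {"x": 0, "y": 0, "z": -0.15, "spin": 0, "claw": 50}, {"x": 0, "y": 0, "z": -0.14, "spin": 0, "claw": 50}, {"x": 0, "y": 0, "z": 0, "spin": 0, "claw": 50}, {"x": 0, "y": 0, "z": 0, "spin": 0, "claw": 15}, {"x": 0, "y": 0, "z": 0, "spin": 0, "claw": 15}, {"x": 0, "y": 0, "z": 0, "spin": 0, "claw": 15}, {"x": 0, "y": 0, "z": 0, "spin": 0, "claw": 15}, {"x": 0, "y": 0, "z": 0, "spin": 0, "claw": 15}, {"x": 0, "y": 0, "z": 0, "spin": 0, "claw": 15}]' --force 40

```text
time_s: 16.6
ee_pos: [0.5433, -0.3189, 0.0449]
eef_rot: [3.14, 0.001, 1.57]
force: [-3.3, 0.7, 6.9]
grip_width: 0.027
grip_force: 40.0
```

Emit:
send_rows --targets '[{"x": 0, "y": 0, "z": 0, "spin": 0, "claw": 45}, {"x": 0, "y": 0, "z": 0, "spin": 0, "claw": 45}, {"x": 0, "y": 0, "z": -0.03, "spin": 0, "claw": 45}, {"x": 0, "y": 0, "z": 0, "spin": 0, "claw": 45}, {"x": 0, "y": 0, "z": 0, "spin": 0, "claw": 15}, {"x": 0, "y": 0, "z": 0, "spin": 0, "claw": 15}, {"x": 0, "y": 0, "z": 0, "spin": 0, "claw": 15}, {"x": 0, "y": 0, "z": 0, "spin": 0, "claw": 15}, {"x": 0, "y": 0, "z": 0, "spin": 0, "claw": 15}, {"x": 0, "y": 0, "z": 0.1, "spin": 0, "claw": 15}, {"x": 0, "y": 0, "z": 0.15, "spin": 0, "claw": 15}, {"x": 0, "y": 0, "z": 0.15, "spin": 0, "claw": 15}, {"x": 0, "y": 0, "z": 0.2, "spin": 0, "claw": 15}, {"x": 0, "y": 0, "z": 0.2, "spin": 0, "claw": 15}, {"x": 0, "y": 0, "z": 0.2, "spin": 0, "claw": 15}, {"x": 0, "y": 0, "z": 0, "spin": 0, "claw": 15}]'

```text
time_s: 18.2
ee_pos: [0.544, -0.3192, 0.2426]
eef_rot: [3.135, 0.004, 1.57]
force: [0.6, -1.9, -5.3]
grip_width: 0.0274
grip_force: 40.0
```

Emit:
send_rows --targets '[{"x": -0.006, "y": 0.08, "z": 0, "spin": 0, "claw": 15}, {"x": -0.006, "y": 0.15, "z": 0, "spin": 0, "claw": 15}, {"x": -0.006, "y": 0.18, "z": 0, "spin": 0, "claw": 15}, {"x": -0.006, "y": 0.18, "z": 0, "spin": 0, "claw": 15}, {"x": -0.006, "y": 0.18, "z": 0, "spin": 0, "claw": 15}, {"x": -0.006, "y": 0.18, "z": 0, "spin": 0, "claw": 15}, {"x": -0.006, "y": 0.18, "z": 0, "spin": 0, "claw": 15}, {"x": -0.006, "y": 0.18, "z": 0, "spin": 0, "claw": 15}, {"x": -0.006, "y": 0.18, "z": 0, "spin": 0, "claw": 15}, {"x": -0.006, "y": 0.18, "z": 0, "spin": 0, "claw": 15}, {"x": -0.006, "y": 0.18, "z": 0, "spin": 0, "claw": 15}, {"x": -0.006, "y": 0.18, "z": 0, "spin": 0, "claw": 15}, {"x": -0.006, "y": 0.15, "z": 0, "spin": 0, "claw": 15}, {"x": -0.006, "y": 0.1, "z": 0, "spin": 0, "claw": 15}, {"x": 0, "y": 0.06, "z": 0, "spin": 0, "claw": 15}, {"x": 0, "y": 0, "z": 0, "spin": 0, "claw": 15}, {"x": 0, "y": 0, "z": 0, "spin": 0, "claw": 15}]'

```text
time_s: 19.9
ee_pos: [0.5259, 0.1489, 0.2364]
eef_rot: [-3.14, 0.001, 1.57]
force: [-0.3, 0.1, -5.8]
grip_width: 0.0271
grip_force: 40.0
```

Emit:
send_rows --targets '[{"x": 0, "y": -0.035, "z": -0.05, "spin": 0, "claw": 15}, {"x": 0, "y": -0.035, "z": -0.1, "spin": 0, "claw": 15}, {"x": 0, "y": 0, "z": -0.15, "spin": 0, "claw": 15}, {"x": 0, "y": 0, "z": -0.15, "spin": 0, "claw": 15}, {"x": 0, "y": 0, "z": -0.15, "spin": 0, "claw": 15}, {"x": 0, "y": 0, "z": -0.15, "spin": 0, "claw": 15}, {"x": 0, "y": 0, "z": -0.1, "spin": 0, "claw": 15}, {"x": 0, "y": 0, "z": -0.06, "spin": 0, "claw": 15}, {"x": 0, "y": 0, "z": -0.025, "spin": 0, "claw": 15}, {"x": 0, "y": 0, "z": 0, "spin": 0, "claw": 15}, {"x": 0, "y": 0, "z": 0, "spin": 0, "claw": 15}]'

```text
time_s: 21.0
ee_pos: [0.5266, 0.1354, 0.0512]
eef_rot: [3.14, -0.0, 1.57]
force: [0.4, 0.5, -6.6]
grip_width: 0.0271
grip_force: 40.0
```

Emit:
send_rows --targets '[{"x": 0, "y": 0, "z": -0.007, "spin": 0, "claw": 15}, {"x": 0, "y": 0, "z": -0.006, "spin": 0, "claw": 15}, {"x": 0, "y": 0, "z": 0, "spin": 0, "claw": 15}]'

```text
time_s: 21.3
ee_pos: [0.5261, 0.1356, 0.0478]
eef_rot: [3.141, -0.0, 1.57]
force: [0.0, -0.8, -6.1]
grip_width: 0.0272
grip_force: 40.0
```

Emit:
send_rows --targets '[{"x": 0, "y": 0, "z": -0.005, "spin": 0, "claw": 15}, {"x": 0, "y": 0, "z": -0.005, "spin": 0, "claw": 15}, {"x": 0, "y": 0, "z": 0, "spin": 0, "claw": 50}, {"x": 0, "y": 0, "z": 0, "spin": 0, "claw": 50}, {"x": 0, "y": 0, "z": 0, "spin": 0, "claw": 50}, {"x": 0, "y": 0, "z": 0.1, "spin": 0, "claw": 50}, {"x": 0, "y": 0, "z": 0.2, "spin": 0, "claw": 50}, {"x": 0, "y": 0, "z": 0.2, "spin": 0, "claw": 50}, {"x": 0, "y": 0, "z": 0.2, "spin": 0, "claw": 50}, {"x": 0, "y": 0, "z": 0.2, "spin": 0, "claw": 50}, {"x": -0.05, "y": -0.2, "z": 0, "spin": 0, "claw": 50}, {"x": -0.05, "y": -0.24, "z": 0, "spin": 0, "claw": 50}, {"x": -0.05, "y": -0.24, "z": 0, "spin": 0, "claw": 50}, {"x": -0.05, "y": -0.24, "z": 0, "spin": 0, "claw": 50}, {"x": -0.05, "y": -0.24, "z": 0, "spin": 0, "claw": 50}, {"x": -0.05, "y": -0.24, "z": 0, "spin": 0, "claw": 50}, {"x": -0.05, "y": -0.24, "z": 0, "spin": 0, "claw": 50}, {"x": -0.05, "y": -0.24, "z": 0, "spin": 0, "claw": 50}, {"x": -0.04, "y": -0.24, "z": 0, "spin": 0, "claw": 50}, {"x": -0.025, "y": -0.23, "z": 0, "spin": 0, "claw": 50}]'

```text
time_s: 23.3
ee_pos: [0.4322, -0.3367, 0.2259]
eef_rot: [3.141, 0.001, 1.569]
force: [0.7, 0.1, -0.8]
grip_width: 0.05
grip_force: 0.0
```

```bash
python3 w.py 3; python3 m.py
```

```text
23.4 theta 1.571 M [-0.029 -0.056 -0.033] F [ 1.3  0.8 -0.6] tau6 -1.123 [ 0.4317 -0.3387  0.2251] 0.0503
```

View pics/c3.png

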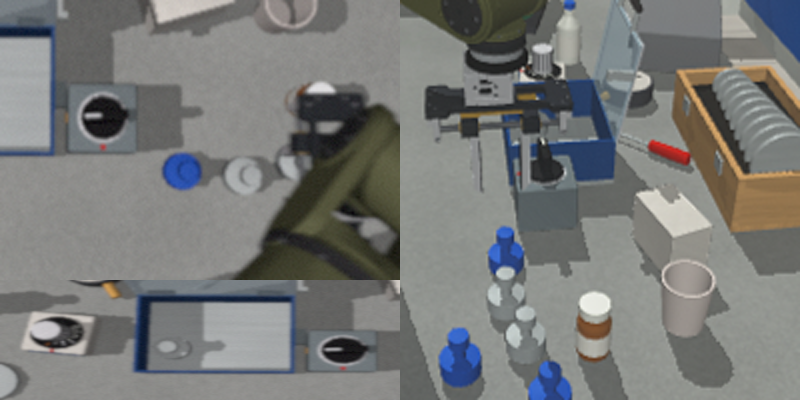

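The first weight stands in the chamber. The other two steel weights haven't moved.

Emit:
send_rows --targets '[{"x": 0.006, "y": 0.018, "z": -0.1, "spin": 0, "claw": 50}, {"x": 0, "y": 0, "z": -0.2, "spin": 0, "claw": 50}, {"x": 0, "y": 0, "z": -0.2, "spin": 0, "claw": 50}, {"x": 0, "y": 0, "z": -0.2, "spin": 0, "claw": 50}, {"x": 0, "y": 0, "z": -0.15, "spin": 0, "claw": 50}, {"x": 0, "y": 0, "z": -0.08, "spin": 0, "claw": 50}, {"x": 0, "y": 0, "z": 0, "spin": 0, "claw": 50}, {"x": 0, "y": 0, "z": 0, "spin": 0, "claw": 50}, {"x": 0, "y": 0, "z": 0, "spin": 0, "claw": 15}, {"x": 0, "y": 0, "z": 0, "spin": 0, "claw": 15}, {"x": 0, "y": 0, "z": 0, "spin": 0, "claw": 15}, {"x": 0, "y": 0, "z": 0, "spin": 0, "claw": 15}, {"x": 0, "y": 0, "z": 0, "spin": 0, "claw": 15}, {"x": 0, "y": 0, "z": 0, "spin": 0, "claw": 15}]'

```text
time_s: 24.8
ee_pos: [0.4342, -0.3311, 0.0402]
eef_rot: [3.141, 0.0, 1.57]
force: [-4.6, 0.5, 6.9]
grip_width: 0.0268
grip_force: 40.0
```

Emit:
send_rows --targets '[{"x": 0, "y": 0, "z": 0.1, "spin": 0, "claw": 15}, {"x": 0, "y": 0, "z": 0.2, "spin": 0, "claw": 15}, {"x": 0, "y": 0, "z": 0.2, "spin": 0, "claw": 15}, {"x": 0, "y": 0, "z": 0.2, "spin": 0, "claw": 15}, {"x": 0, "y": 0, "z": 0.2, "spin": 0, "claw": 15}, {"x": 0, "y": 0, "z": 0.1, "spin": 0, "claw": 15}, {"x": 0.042, "y": 0.1, "z": 0, "spin": 0, "claw": 15}, {"x": 0.042, "y": 0.18, "z": 0, "spin": 0, "claw": 15}, {"x": 0.042, "y": 0.2, "z": 0, "spin": 0, "claw": 15}, {"x": 0.042, "y": 0.2, "z": 0, "spin": 0, "claw": 15}, {"x": 0.042, "y": 0.2, "z": 0, "spin": 0, "claw": 15}, {"x": 0.042, "y": 0.2, "z": 0, "spin": 0, "claw": 15}, {"x": 0.042, "y": 0.2, "z": 0, "spin": 0, "claw": 15}, {"x": 0.042, "y": 0.2, "z": 0, "spin": 0, "claw": 15}, {"x": 0.042, "y": 0.2, "z": 0, "spin": 0, "claw": 15}, {"x": 0.042, "y": 0.18, "z": 0, "spin": 0, "claw": 15}, {"x": 0.042, "y": 0.13, "z": 0, "spin": 0, "claw": 15}, {"x": 0, "y": 0, "z": 0, "spin": 0, "claw": 15}, {"x": 0, "y": 0, "z": 0, "spin": 0, "claw": 15}]'

```text
time_s: 26.7
ee_pos: [0.5263, 0.0674, 0.2388]
eef_rot: [-3.14, 0.0, 1.571]
force: [-0.1, -0.1, -6.5]
grip_width: 0.0272
grip_force: 40.0
```

Emit:
send_rows --targets '[{"x": 0, "y": 0, "z": -0.1, "spin": 0, "claw": 15}, {"x": 0, "y": 0, "z": -0.2, "spin": 0, "claw": 15}, {"x": 0, "y": 0, "z": -0.2, "spin": 0, "claw": 15}, {"x": 0, "y": 0, "z": -0.2, "spin": 0, "claw": 15}, {"x": 0, "y": 0, "z": -0.15, "spin": 0, "claw": 15}, {"x": 0, "y": 0, "z": -0.06, "spin": 0, "claw": 15}, {"x": 0, "y": 0, "z": -0.025, "spin": 0, "claw": 15}, {"x": 0, "y": 0, "z": -0.008, "spin": 0, "claw": 15}, {"x": 0, "y": 0, "z": -0.006, "spin": 0, "claw": 15}, {"x": 0, "y": 0, "z": 0, "spin": 0, "claw": 15}]'

```text
time_s: 27.7
ee_pos: [0.5272, 0.0671, 0.0509]
eef_rot: [3.14, -0.0, 1.57]
force: [-0.1, -0.2, -6.5]
grip_width: 0.0274
grip_force: 40.0
```

Emit:
send_rows --targets '[{"x": 0, "y": 0, "z": -0.006, "spin": 0, "claw": 15}, {"x": 0, "y": 0, "z": -0.005, "spin": 0, "claw": 15}, {"x": 0, "y": 0, "z": 0, "spin": 0, "claw": 15}, {"x": 0, "y": 0, "z": 0, "spin": 0, "claw": 50}, {"x": 0, "y": 0, "z": 0, "spin": 0, "claw": 50}, {"x": 0, "y": 0, "z": 0, "spin": 0, "claw": 50}, {"x": 0, "y": 0, "z": 0.1, "spin": 0, "claw": 50}, {"x": 0, "y": 0, "z": 0.2, "spin": 0, "claw": 50}, {"x": 0, "y": 0, "z": 0.2, "spin": 0, "claw": 50}, {"x": 0, "y": 0, "z": 0.2, "spin": 0, "claw": 50}, {"x": 0, "y": 0, "z": 0.2, "spin": 0, "claw": 50}, {"x": -0.04, "y": -0.24, "z": 0, "spin": 0, "claw": 50}, {"x": -0.04, "y": -0.24, "z": 0, "spin": 0, "claw": 50}, {"x": -0.04, "y": -0.24, "z": 0, "spin": 0, "claw": 50}, {"x": -0.04, "y": -0.24, "z": 0, "spin": 0, "claw": 50}, {"x": -0.04, "y": -0.24, "z": 0, "spin": 0, "claw": 50}, {"x": -0.04, "y": -0.24, "z": 0, "spin": 0, "claw": 50}, {"x": -0.04, "y": -0.24, "z": 0, "spin": 0, "claw": 50}, {"x": -0.04, "y": -0.24, "z": 0, "spin": 0, "claw": 50}, {"x": -0.04, "y": -0.24, "z": 0, "spin": 0, "claw": 50}]'

```text
time_s: 29.7
ee_pos: [0.454, -0.3669, 0.2279]
eef_rot: [3.141, 0.0, 1.57]
force: [0.8, 0.9, -0.2]
grip_width: 0.0499
grip_force: 0.0
```

```bash
python3 w.py 4; python3 m.py
```

```text
29.8 theta 1.571 M [-0.001 -0.1   -0.039] F [ 0.1  0.9 -1. ] tau6 -1.124 [ 0.4529 -0.3694  0.227 ] 0.0499
```

View pics/c4.png

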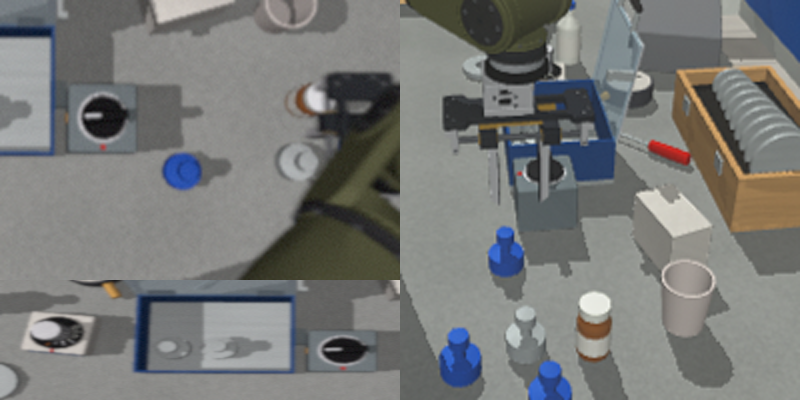

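Two weights stand in the chamber. The last one is unmoved, with its head at about (392,229).

Emit:
send_rows --targets '[{"x": 0.005, "y": -0.23, "z": 0, "spin": 0, "claw": 50}, {"x": 0, "y": 0, "z": -0.1, "spin": 0, "claw": 50}, {"x": 0, "y": 0, "z": -0.2, "spin": 0, "claw": 50}, {"x": 0, "y": 0, "z": -0.2, "spin": 0, "claw": 50}, {"x": 0, "y": 0, "z": -0.2, "spin": 0, "claw": 50}, {"x": 0, "y": 0, "z": -0.15, "spin": 0, "claw": 50}, {"x": 0, "y": 0, "z": -0.08, "spin": 0, "claw": 50}, {"x": 0, "y": 0, "z": 0, "spin": 0, "claw": 50}, {"x": 0, "y": 0, "z": 0, "spin": 0, "claw": 50}, {"x": 0, "y": 0, "z": 0, "spin": 0, "claw": 15}, {"x": 0, "y": 0, "z": 0, "spin": 0, "claw": 15}, {"x": 0, "y": 0, "z": 0, "spin": 0, "claw": 15}, {"x": 0, "y": 0, "z": 0, "spin": 0, "claw": 15}, {"x": 0, "y": 0, "z": 0, "spin": 0, "claw": 15}, {"x": 0, "y": 0, "z": 0, "spin": 0, "claw": 15}]'

```text
time_s: 31.3
ee_pos: [0.4555, -0.4112, 0.0424]
eef_rot: [3.141, 0.001, 1.57]
force: [-4.5, 0.4, 6.7]
grip_width: 0.027
grip_force: 40.0
```

Emit:
send_rows --targets '[{"x": 0, "y": 0, "z": 0.1, "spin": 0, "claw": 15}, {"x": 0, "y": 0, "z": 0.2, "spin": 0, "claw": 15}, {"x": 0, "y": 0, "z": 0.2, "spin": 0, "claw": 15}, {"x": 0, "y": 0, "z": 0.2, "spin": 0, "claw": 15}, {"x": 0, "y": 0, "z": 0.2, "spin": 0, "claw": 15}, {"x": 0, "y": 0, "z": 0.1, "spin": 0, "claw": 15}, {"x": 0.0325, "y": 0.1, "z": 0, "spin": 0, "claw": 15}, {"x": 0.0325, "y": 0.19, "z": 0, "spin": 0, "claw": 15}, {"x": 0.0325, "y": 0.2, "z": 0, "spin": 0, "claw": 15}, {"x": 0.0325, "y": 0.2, "z": 0, "spin": 0, "claw": 15}, {"x": 0.0325, "y": 0.2, "z": 0, "spin": 0, "claw": 15}, {"x": 0.0325, "y": 0.2, "z": 0, "spin": 0, "claw": 15}, {"x": 0.0325, "y": 0.2, "z": 0, "spin": 0, "claw": 15}, {"x": 0.0325, "y": 0.2, "z": 0, "spin": 0, "claw": 15}, {"x": 0.0325, "y": 0.2, "z": 0, "spin": 0, "claw": 15}, {"x": 0.0325, "y": 0.2, "z": 0, "spin": 0, "claw": 15}, {"x": 0.0325, "y": 0.165, "z": 0, "spin": 0, "claw": 15}, {"x": 0, "y": 0, "z": 0, "spin": 0, "claw": 15}, {"x": 0, "y": 0, "z": 0, "spin": 0, "claw": 15}]'

```text
time_s: 33.2
ee_pos: [0.5268, 0.0007, 0.2409]
eef_rot: [-3.14, -0.0, 1.571]
force: [0.2, 0.1, -7.4]
grip_width: 0.0273
grip_force: 40.0
```

Emit:
send_rows --targets '[{"x": 0, "y": 0, "z": -0.1, "spin": 0, "claw": 15}, {"x": 0, "y": 0, "z": -0.2, "spin": 0, "claw": 15}, {"x": 0, "y": 0, "z": -0.2, "spin": 0, "claw": 15}, {"x": 0, "y": 0, "z": -0.2, "spin": 0, "claw": 15}, {"x": 0, "y": 0, "z": -0.15, "spin": 0, "claw": 15}, {"x": 0, "y": 0, "z": -0.06, "spin": 0, "claw": 15}, {"x": 0, "y": 0, "z": -0.025, "spin": 0, "claw": 15}, {"x": 0, "y": 0, "z": -0.008, "spin": 0, "claw": 15}, {"x": 0, "y": 0, "z": -0.006, "spin": 0, "claw": 15}, {"x": 0, "y": 0, "z": -0.004, "spin": 0, "claw": 15}, {"x": 0, "y": 0, "z": 0, "spin": 0, "claw": 15}]'

```text
time_s: 34.3
ee_pos: [0.5281, 0.0004, 0.053]
eef_rot: [3.139, -0.0, 1.57]
force: [-2.5, 2.4, 5.5]
grip_width: 0.0273
grip_force: 40.0
```

Emit:
send_rows --targets '[{"x": 0, "y": 0, "z": 0, "spin": 0, "claw": 50}, {"x": 0, "y": 0, "z": 0, "spin": 0, "claw": 50}, {"x": 0, "y": 0, "z": 0, "spin": 0, "claw": 50}, {"x": 0, "y": 0, "z": 0.1, "spin": 0, "claw": 50}, {"x": 0, "y": 0, "z": 0.2, "spin": 0, "claw": 50}, {"x": 0, "y": 0, "z": 0.2, "spin": 0, "claw": 50}, {"x": 0, "y": 0, "z": 0.2, "spin": 0, "claw": 50}, {"x": 0, "y": -0.1, "z": 0.2, "spin": 0, "claw": 50}, {"x": 0, "y": -0.2, "z": 0.2, "spin": 0, "claw": 50}, {"x": 0, "y": -0.25, "z": 0.2, "spin": 0, "claw": 50}, {"x": 0, "y": -0.25, "z": 0.2, "spin": 0, "claw": 44}, {"x": 0, "y": -0.2, "z": 0.1, "spin": 0, "claw": 44}]'

```text
time_s: 35.5
ee_pos: [0.527, -0.1749, 0.3517]
eef_rot: [3.139, 0.001, 1.57]
force: [-0.1, -0.4, -0.3]
grip_width: 0.0443
grip_force: 0.0
```

```bash
python3 - <<'E'
from h import *
t=camera("top");s=camera("side")
a=cv2.resize(t[150:240,120:320],(600,270),interpolation=cv2.INTER_CUBIC)
b=cv2.resize(s[130:240,190:350],(480,330),interpolation=cv2.INTER_CUBIC)
c=np.zeros((600,600,3),np.uint8);c[:270]=a;c[270:,:480]=b;cv2.imwrite("pics/c5.png",c)
cv2.imwrite("pics/t5.png",t)
E
python3 m.py
```

```text
35.6 theta 1.571 M [-0.009 -0.065 -0.023] F [-1.1  1.  -0.5] tau6 -1.049 [ 0.5271 -0.1772  0.3515] 0.0441
```

View pics/c5.png

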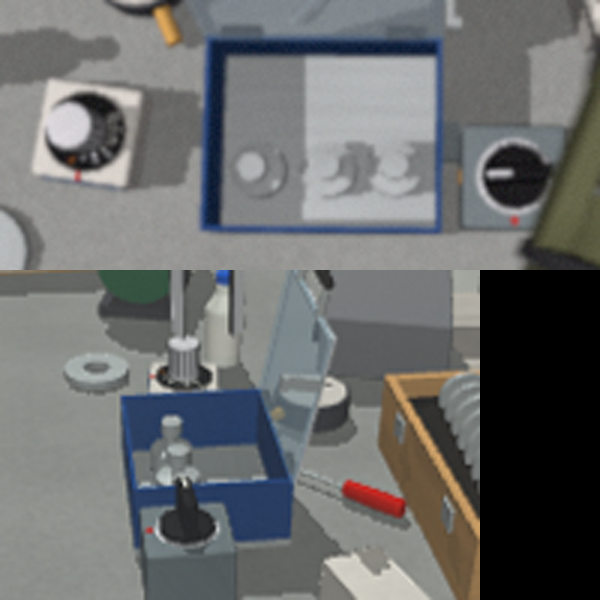

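View pics/t5.png

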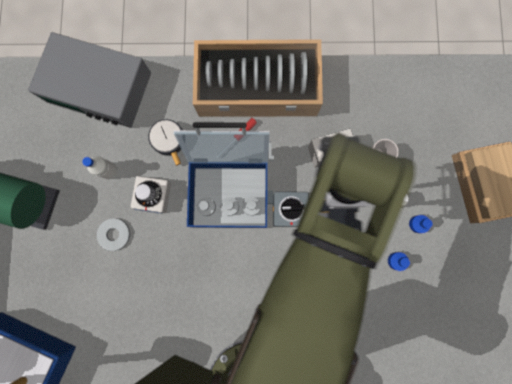

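Emit:
send_rows --targets '[{"x": 0, "y": 0.2, "z": 0.02, "spin": 0, "claw": 40}, {"x": 0, "y": 0.2, "z": 0.02, "spin": 0, "claw": 40}, {"x": 0, "y": 0.2, "z": 0, "spin": 0, "claw": 40}, {"x": 0, "y": 0.2, "z": 0, "spin": 0, "claw": 40}, {"x": 0, "y": 0.2, "z": 0, "spin": 0, "claw": 40}, {"x": 0, "y": 0.2, "z": 0, "spin": 0, "claw": 40}, {"x": 0, "y": 0, "z": 0, "spin": 0, "claw": 40}, {"x": 0, "y": 0, "z": 0, "spin": 0, "claw": 40}]'

```text
time_s: 36.4
ee_pos: [0.5269, 0.0675, 0.3566]
eef_rot: [-3.141, 0.0, 1.572]
force: [0.0, 0.0, -0.5]
grip_width: 0.04
grip_force: 0.0
```

Nothing else on the bench is a steel weight: all three are upright in the chamber and the only others left are blue. Next I go to the lid handle.

Emit:
send_rows --targets '[{"x": 0.135, "y": -0.005, "z": 0.02, "spin": 0, "claw": 40}, {"x": 0.135, "y": 0, "z": 0, "spin": 0, "claw": 40}, {"x": 0.135, "y": 0, "z": 0, "spin": 0, "claw": 40}, {"x": 0.135, "y": 0, "z": 0, "spin": 0, "claw": 40}, {"x": 0.135, "y": 0, "z": 0, "spin": 0, "claw": 40}, {"x": 0.135, "y": 0, "z": 0, "spin": 0, "claw": 40}, {"x": 0, "y": 0, "z": 0, "spin": 0, "claw": 40}, {"x": 0, "y": 0, "z": -0.1, "spin": 0, "claw": 40}, {"x": 0, "y": 0, "z": -0.1, "spin": 0, "claw": 40}, {"x": 0, "y": 0, "z": -0.09, "spin": 0, "claw": 40}, {"x": 0, "y": 0, "z": 0, "spin": 0, "claw": 40}, {"x": 0, "y": 0, "z": 0, "spin": 0, "claw": 8}, {"x": 0, "y": 0, "z": 0, "spin": 0, "claw": 8}, {"x": 0, "y": 0, "z": 0, "spin": 0, "claw": 8}, {"x": 0, "y": 0, "z": 0, "spin": 0, "claw": 8}, {"x": 0, "y": 0, "z": 0, "spin": 0, "claw": 8}]' --force 15

```text
time_s: 38.0
ee_pos: [0.6894, 0.0656, 0.3037]
eef_rot: [3.14, 0.0, 1.57]
force: [1.6, 0.1, 4.8]
grip_width: 0.013
grip_force: 15.0
```

Emit:
send_rows --targets '[{"x": -0.046, "y": 0, "z": 0.008, "spin": 0, "claw": 8}, {"x": -0.113, "y": 0, "z": 0.011, "spin": 0, "claw": 8}, {"x": -0.113, "y": 0, "z": 0, "spin": 0, "claw": 8}, {"x": -0.113, "y": 0, "z": -0.012, "spin": 0, "claw": 8}, {"x": -0.111, "y": 0, "z": -0.023, "spin": 0, "claw": 8}, {"x": -0.108, "y": 0, "z": -0.034, "spin": 0, "claw": 8}, {"x": -0.104, "y": 0, "z": -0.045, "spin": 0, "claw": 8}, {"x": -0.05, "y": 0, "z": -0.027, "spin": 0, "claw": 8}]' --force 20

```text
time_s: 38.8
ee_pos: [0.5362, 0.0662, 0.2787]
eef_rot: [3.141, -0.001, 1.57]
force: [1.2, 2.6, 0.7]
grip_width: 0.0132
grip_force: 20.0
```

Emit:
send_rows --targets '[{"x": -0.049, "y": 0, "z": -0.028, "spin": 0, "claw": 8}, {"x": -0.093, "y": 0, "z": -0.064, "spin": 0, "claw": 8}, {"x": -0.087, "y": 0, "z": -0.073, "spin": 0, "claw": 8}, {"x": -0.079, "y": 0, "z": -0.082, "spin": 0, "claw": 8}, {"x": -0.07, "y": 0, "z": -0.089, "spin": 0, "claw": 8}, {"x": -0.061, "y": 0, "z": -0.096, "spin": 0, "claw": 8}, {"x": -0.026, "y": 0, "z": -0.05, "spin": 0, "claw": 8}]'

```text
time_s: 39.5
ee_pos: [0.4435, 0.0661, 0.181]
eef_rot: [-3.141, -0.001, 1.57]
force: [-0.9, 4.7, 1.1]
grip_width: 0.0131
grip_force: 20.0
```

Emit:
send_rows --targets '[{"x": -0.025, "y": 0, "z": -0.051, "spin": 0, "claw": 8}, {"x": -0.021, "y": 0, "z": -0.053, "spin": 0, "claw": 8}, {"x": -0.02, "y": 0, "z": -0.053, "spin": 0, "claw": 8}, {"x": -0.016, "y": 0, "z": -0.055, "spin": 0, "claw": 8}, {"x": -0.014, "y": 0, "z": -0.055, "spin": 0, "claw": 8}, {"x": -0.01, "y": 0, "z": -0.056, "spin": 0, "claw": 8}, {"x": -0.008, "y": 0, "z": -0.056, "spin": 0, "claw": 8}, {"x": -0.005, "y": 0, "z": -0.04, "spin": 0, "claw": 8}, {"x": 0, "y": 0, "z": 0, "spin": 0, "claw": 8}]'

```text
time_s: 40.4
ee_pos: [0.4209, 0.0657, 0.0975]
eef_rot: [-3.141, -0.0, 1.57]
force: [0.1, 4.4, -1.2]
grip_width: 0.0134
grip_force: 20.0
```

Emit:
send_rows --targets '[{"x": -0.002, "y": 0, "z": -0.015, "spin": 0, "claw": 8}, {"x": -0.001, "y": 0, "z": -0.015, "spin": 0, "claw": 8}, {"x": 0, "y": 0, "z": -0.012, "spin": 0, "claw": 8}, {"x": 0, "y": 0, "z": -0.01, "spin": 0, "claw": 8}, {"x": 0, "y": 0, "z": -0.008, "spin": 0, "claw": 8}, {"x": 0, "y": 0, "z": -0.008, "spin": 0, "claw": 8}, {"x": 0, "y": 0, "z": -0.006, "spin": 0, "claw": 8}, {"x": 0, "y": 0, "z": 0, "spin": 0, "claw": 8}]'

```text
time_s: 41.2
ee_pos: [0.4202, 0.0657, 0.0835]
eef_rot: [3.142, 0.0, 1.57]
force: [1.0, 4.6, -0.1]
grip_width: 0.0131
grip_force: 20.0
```

Emit:
send_rows --targets '[{"x": 0, "y": 0, "z": -0.008, "spin": 0, "claw": 8}, {"x": 0, "y": 0, "z": -0.006, "spin": 0, "claw": 8}, {"x": 0, "y": 0, "z": -0.006, "spin": 0, "claw": 8}, {"x": 0, "y": 0, "z": 0, "spin": 0, "claw": 8}]'

```text
time_s: 41.6
ee_pos: [0.4203, 0.0654, 0.0808]
eef_rot: [3.141, 0.001, 1.57]
force: [-9.5, 0.7, 24.5]
grip_width: 0.0132
grip_force: 20.0
```

Emit:
send_rows --targets '[{"x": 0, "y": 0, "z": 0.008, "spin": 0, "claw": 8}, {"x": 0, "y": 0, "z": 0, "spin": 0, "claw": 40}, {"x": 0, "y": 0, "z": 0, "spin": 0, "claw": 40}, {"x": 0, "y": 0, "z": 0, "spin": 0, "claw": 40}, {"x": 0, "y": 0, "z": 0.15, "spin": 0, "claw": 40}, {"x": 0, "y": 0, "z": 0.2, "spin": 0, "claw": 40}, {"x": 0, "y": 0, "z": 0.2, "spin": 0, "claw": 45}, {"x": 0, "y": 0, "z": 0.15, "spin": 0, "claw": 45}, {"x": 0.06, "y": -0.115, "z": 0, "spin": 0.011, "claw": 45}, {"x": 0.06, "y": -0.115, "z": 0, "spin": 0.011, "claw": 45}, {"x": 0.06, "y": -0.115, "z": 0, "spin": 0.011, "claw": 45}, {"x": 0.06, "y": -0.115, "z": 0, "spin": 0.011, "claw": 45}, {"x": 0.06, "y": -0.115, "z": 0, "spin": 0.011, "claw": 45}, {"x": 0.06, "y": -0.115, "z": 0, "spin": 0.011, "claw": 45}, {"x": 0.06, "y": -0.115, "z": 0, "spin": 0.011, "claw": 45}, {"x": 0.06, "y": -0.115, "z": 0, "spin": 0.011, "claw": 45}, {"x": 0, "y": 0, "z": 0, "spin": 0, "claw": 45}, {"x": 0, "y": 0, "z": 0, "spin": 0, "claw": 45}]'

```text
time_s: 43.4
ee_pos: [0.5159, -0.1183, 0.2205]
eef_rot: [-3.141, -0.0, 1.707]
force: [-0.4, 0.1, -0.8]
grip_width: 0.0451
grip_force: 0.0
```

Emit:
send_rows --targets '[{"x": 0, "y": 0, "z": -0.15, "spin": 0, "claw": 45}, {"x": 0, "y": 0, "z": -0.15, "spin": 0, "claw": 45}, {"x": 0, "y": 0, "z": -0.15, "spin": 0, "claw": 45}, {"x": 0, "y": 0, "z": -0.125, "spin": 0, "claw": 45}, {"x": 0, "y": 0, "z": 0, "spin": 0, "claw": 45}, {"x": 0, "y": 0, "z": 0, "spin": 0, "claw": 10}, {"x": 0, "y": 0, "z": 0, "spin": 0, "claw": 10}, {"x": 0, "y": 0, "z": 0, "spin": 0, "claw": 10}, {"x": 0, "y": 0, "z": 0, "spin": 0, "claw": 10}, {"x": 0, "y": 0, "z": 0, "spin": 0, "claw": 10}, {"x": 0, "y": 0, "z": 0, "spin": 0, "claw": 10}]' --force 30

```text
time_s: 44.5
ee_pos: [0.5159, -0.1185, 0.107]
eef_rot: [-3.141, 0.0, 1.708]
force: [-7.4, 0.2, 7.5]
grip_width: 0.0165
grip_force: 29.4
```

```bash
python3 m.py
```

```text
44.5 theta 1.429 M [-0.1    1.107 -0.248] F [-7.4  0.2  7.5] tau6 -0.27 [ 0.5159 -0.1185  0.107 ] 0.0165
```

Emit:
send_rows --targets '[{"x": 0, "y": 0, "z": 0, "spin": 0.03, "claw": 10}, {"x": 0, "y": 0, "z": 0, "spin": 0.05, "claw": 10}, {"x": 0, "y": 0, "z": 0, "spin": 0.05, "claw": 10}, {"x": 0, "y": 0, "z": 0, "spin": 0.05, "claw": 10}, {"x": 0, "y": 0, "z": 0, "spin": 0.05, "claw": 10}, {"x": 0, "y": 0, "z": 0, "spin": 0.05, "claw": 10}, {"x": 0, "y": 0, "z": 0, "spin": 0.05, "claw": 10}, {"x": 0, "y": 0, "z": 0, "spin": 0.05, "claw": 10}, {"x": 0, "y": 0, "z": 0, "spin": 0.05, "claw": 10}, {"x": 0, "y": 0, "z": 0, "spin": 0.05, "claw": 10}, {"x": 0, "y": 0, "z": 0, "spin": 0.05, "claw": 10}, {"x": 0, "y": 0, "z": 0, "spin": 0.05, "claw": 10}, {"x": 0, "y": 0, "z": 0, "spin": 0.05, "claw": 10}, {"x": 0, "y": 0, "z": 0, "spin": 0.05, "claw": 10}, {"x": 0, "y": 0, "z": 0, "spin": 0.05, "claw": 10}, {"x": 0, "y": 0, "z": 0, "spin": 0.05, "claw": 10}, {"x": 0, "y": 0, "z": 0, "spin": 0.05, "claw": 10}, {"x": 0, "y": 0, "z": 0, "spin": 0.05, "claw": 10}, {"x": 0, "y": 0, "z": 0, "spin": 0.03, "claw": 10}, {"x": 0, "y": 0, "z": 0, "spin": 0, "claw": 10}]'

```text
time_s: 46.5
ee_pos: [0.5164, -0.1183, 0.1071]
eef_rot: [-3.141, 0.001, 3.139]
force: [-1.6, 1.8, 5.3]
grip_width: 0.0158
grip_force: 29.8
```

```bash
python3 m.py
```

```text
46.5 theta 6.281 M [0.337 0.297 0.035] F [-1.6  1.8  5.3] tau6 -0.848 [ 0.5164 -0.1183  0.1071] 0.0158
```

Emit:
send_rows --targets '[{"x": 0, "y": 0, "z": 0, "spin": 0.012, "claw": 10}, {"x": 0, "y": 0, "z": 0, "spin": 0.012, "claw": 10}, {"x": 0, "y": 0, "z": 0, "spin": 0, "claw": 10}]'

```text
time_s: 46.8
ee_pos: [0.5165, -0.1183, 0.1071]
eef_rot: [3.142, 0.001, -3.108]
force: [-1.5, 1.8, 5.9]
grip_width: 0.0162
grip_force: 30.1
```

```bash
python3 m.py
```

```text
46.8 theta 6.245 M [ 0.404  0.236 -0.348] F [-1.5  1.8  5.9] tau6 -0.723 [ 0.5165 -0.1183  0.1071] 0.0162
```

Emit:
send_rows --targets '[{"x": 0, "y": 0, "z": 0, "spin": 0, "claw": 70}, {"x": 0, "y": 0, "z": 0, "spin": 0, "claw": 70}, {"x": 0, "y": 0, "z": 0, "spin": 0, "claw": 70}, {"x": 0, "y": 0, "z": 0.1, "spin": 0, "claw": 70}, {"x": 0, "y": 0, "z": 0.2, "spin": 0, "claw": 70}, {"x": 0, "y": 0, "z": 0.2, "spin": 0, "claw": 70}, {"x": 0.023, "y": 0.214, "z": 0, "spin": 0, "claw": 70}, {"x": 0.023, "y": 0.214, "z": 0, "spin": 0, "claw": 70}, {"x": 0.023, "y": 0.214, "z": 0, "spin": 0, "claw": 70}, {"x": 0.023, "y": 0.214, "z": 0, "spin": 0, "claw": 70}, {"x": 0.023, "y": 0.214, "z": 0, "spin": 0, "claw": 70}, {"x": 0.023, "y": 0.214, "z": 0, "spin": 0, "claw": 70}, {"x": 0.023, "y": 0.214, "z": 0, "spin": 0, "claw": 70}, {"x": 0.023, "y": 0.214, "z": 0, "spin": 0, "claw": 70}, {"x": 0.023, "y": 0.214, "z": 0, "spin": 0, "claw": 70}, {"x": 0.023, "y": 0.213, "z": 0, "spin": 0, "claw": 70}, {"x": 0, "y": 0, "z": 0, "spin": 0, "claw": 70}, {"x": 0, "y": 0, "z": 0, "spin": 0, "claw": 70}]'

```text
time_s: 48.6
ee_pos: [0.5619, 0.31, 0.2054]
eef_rot: [-3.141, -0.001, -3.107]
force: [0.4, -0.4, -0.6]
grip_width: 0.0702
grip_force: 0.0
```

```bash
python3 - <<'E'
from h import *
t=camera("top");s=camera("side")
a=cv2.resize(t[140:250,170:330],(640,440),interpolation=cv2.INTER_CUBIC)
cv2.imwrite("pics/c6.png",a)
E
python3 m.py
```

```text
48.7 theta 6.245 M [ 0.047 -0.19   0.006] F [-0.5  0.  -0.3] tau6 0.009 [0.5622 0.3086 0.206 ] 0.0703
```

View pics/c6.png

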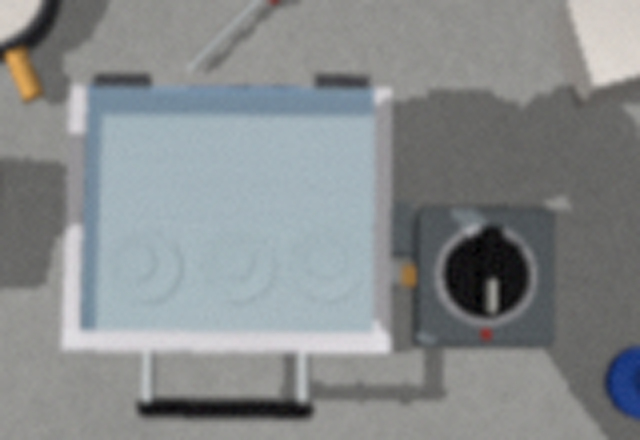

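The lid is shut with three weights visible through it, and the knob's white mark is back at the red mark. Next is the sleeve.

Emit:
send_rows --targets '[{"x": 0, "y": 0.005, "z": -0.15, "spin": 0, "claw": 70}, {"x": 0, "y": 0, "z": -0.15, "spin": 0, "claw": 70}, {"x": 0, "y": 0, "z": -0.15, "spin": 0, "claw": 70}, {"x": 0, "y": 0, "z": -0.15, "spin": 0, "claw": 70}, {"x": 0, "y": 0, "z": -0.06, "spin": 0, "claw": 70}, {"x": 0, "y": 0, "z": 0, "spin": 0, "claw": 70}, {"x": 0, "y": 0, "z": 0, "spin": 0, "claw": 30}, {"x": 0, "y": 0, "z": 0, "spin": 0, "claw": 30}, {"x": 0, "y": 0, "z": 0, "spin": 0, "claw": 30}, {"x": 0, "y": 0, "z": 0, "spin": 0, "claw": 30}, {"x": 0, "y": 0, "z": 0, "spin": 0, "claw": 30}, {"x": 0, "y": 0, "z": 0, "spin": 0, "claw": 30}]' --force 40

```text
time_s: 49.9
ee_pos: [0.5628, 0.3085, 0.0754]
eef_rot: [-3.139, 0.001, -3.109]
force: [-2.6, -15.7, 9.0]
grip_width: 0.0432
grip_force: 40.0
```

Emit:
send_rows --targets '[{"x": 0, "y": -0.01, "z": 0, "spin": 0, "claw": 30}, {"x": 0, "y": 0, "z": 0, "spin": -0.045, "claw": 30}, {"x": 0, "y": 0, "z": 0, "spin": -0.045, "claw": 30}, {"x": 0, "y": 0, "z": 0, "spin": -0.045, "claw": 30}, {"x": 0, "y": 0, "z": 0, "spin": -0.045, "claw": 30}, {"x": 0, "y": 0, "z": 0, "spin": -0.045, "claw": 30}, {"x": 0, "y": 0, "z": 0, "spin": -0.045, "claw": 30}, {"x": 0, "y": 0, "z": 0, "spin": -0.045, "claw": 30}, {"x": 0, "y": 0, "z": 0, "spin": -0.045, "claw": 30}, {"x": 0, "y": 0, "z": 0, "spin": -0.045, "claw": 30}, {"x": 0, "y": 0, "z": 0, "spin": -0.045, "claw": 30}, {"x": 0, "y": 0, "z": 0, "spin": -0.045, "claw": 30}, {"x": 0, "y": 0, "z": 0, "spin": -0.045, "claw": 30}, {"x": 0, "y": 0, "z": 0, "spin": -0.045, "claw": 30}, {"x": 0, "y": 0, "z": 0, "spin": -0.045, "claw": 30}, {"x": 0, "y": 0, "z": 0, "spin": -0.045, "claw": 30}, {"x": 0, "y": 0, "z": 0, "spin": 0, "claw": 30}]'

```text
time_s: 51.6
ee_pos: [0.5628, 0.3084, 0.0754]
eef_rot: [3.14, 0.001, 2.113]
force: [-0.3, -3.3, 5.6]
grip_width: 0.0436
grip_force: 40.0
```

```bash
python3 m.py
```

```text
51.6 theta 1.024 M [-0.603 -0.201  0.094] F [-0.3 -3.3  5.6] tau6 1.267 [0.5628 0.3084 0.0754] 0.0436
```

Emit:
send_rows --targets '[{"x": 0, "y": 0, "z": 0, "spin": -0.046, "claw": 30}, {"x": 0, "y": 0, "z": 0, "spin": -0.046, "claw": 30}, {"x": 0, "y": 0, "z": 0, "spin": -0.046, "claw": 30}, {"x": 0, "y": 0, "z": 0, "spin": -0.046, "claw": 30}, {"x": 0, "y": 0, "z": 0, "spin": -0.046, "claw": 30}, {"x": 0, "y": 0, "z": 0, "spin": -0.046, "claw": 30}, {"x": 0, "y": 0, "z": 0, "spin": -0.046, "claw": 30}, {"x": 0, "y": 0, "z": 0, "spin": -0.046, "claw": 30}, {"x": 0, "y": 0, "z": 0, "spin": -0.046, "claw": 30}, {"x": 0, "y": 0, "z": 0, "spin": -0.046, "claw": 30}, {"x": 0, "y": 0, "z": 0, "spin": -0.046, "claw": 30}, {"x": 0, "y": 0, "z": 0, "spin": -0.046, "claw": 30}, {"x": 0, "y": 0, "z": 0, "spin": -0.046, "claw": 30}, {"x": 0, "y": 0, "z": 0, "spin": 0, "claw": 30}]'

```text
time_s: 53.0
ee_pos: [0.5629, 0.3084, 0.0754]
eef_rot: [3.14, -0.001, 1.174]
force: [1.5, -3.3, 6.0]
grip_width: 0.0434
grip_force: 40.0
```

```bash
python3 m.py
```

```text
53.0 theta 1.963 M [-0.698 -0.223 -0.074] F [ 1.5 -3.3  6. ] tau6 1.198 [0.5629 0.3084 0.0754] 0.0434
```

Emit:
send_rows --targets '[{"x": 0, "y": 0, "z": 0, "spin": 0, "claw": 70}, {"x": 0, "y": 0, "z": 0, "spin": 0, "claw": 70}, {"x": 0, "y": 0, "z": 0, "spin": 0, "claw": 70}, {"x": 0, "y": 0, "z": 0.15, "spin": 0, "claw": 70}, {"x": 0, "y": 0, "z": 0.2, "spin": 0, "claw": 70}, {"x": 0, "y": 0, "z": 0.2, "spin": 0, "claw": 70}, {"x": 0, "y": 0, "z": 0.2, "spin": 0, "claw": 70}, {"x": -0.08, "y": -0.2, "z": 0, "spin": 0, "claw": 70}, {"x": -0.08, "y": -0.2, "z": 0, "spin": 0, "claw": 70}, {"x": -0.08, "y": -0.2, "z": 0, "spin": 0, "claw": 70}, {"x": -0.08, "y": -0.2, "z": 0, "spin": 0, "claw": 70}, {"x": -0.08, "y": -0.2, "z": 0, "spin": 0, "claw": 70}, {"x": -0.08, "y": -0.2, "z": 0, "spin": 0, "claw": 70}, {"x": -0.08, "y": -0.2, "z": 0, "spin": 0, "claw": 70}, {"x": 0, "y": -0.2, "z": 0, "spin": 0, "claw": 70}, {"x": 0, "y": -0.2, "z": 0, "spin": 0, "claw": 70}, {"x": 0, "y": -0.2, "z": 0, "spin": 0, "claw": 70}, {"x": 0, "y": -0.2, "z": 0, "spin": 0, "claw": 70}, {"x": 0, "y": 0, "z": 0, "spin": 0, "claw": 70}, {"x": 0, "y": 0, "z": 0, "spin": 0, "claw": 70}]'

```text
time_s: 55.0
ee_pos: [0.45, -0.1318, 0.2239]
eef_rot: [-3.141, -0.0, 1.174]
force: [0.5, 0.5, -1.1]
grip_width: 0.0699
grip_force: 0.0
```

```bash
python3 - <<'E'
from h import *
t=camera("top");s=camera("side")
a=cv2.resize(t[175:215,130:170],(400,400),interpolation=cv2.INTER_CUBIC)
b=cv2.resize(t[140:250,80:320],(400,184),interpolation=cv2.INTER_CUBIC)
c=cv2.resize(s,(400,300))[:184+216]
o=np.zeros((600,800,3),np.uint8);o[:400,:400]=a;o[400:584,:400]=b;o[:300,400:]=c
o[300:600,400:]=cv2.resize(t,(400,300));cv2.imwrite("pics/c7.png",o)
E
python3 m.py
```

```text
55.1 theta 1.96 M [-0.031 -0.043 -0.012] F [-0.7  0.7  0.5] tau6 -0.014 [ 0.4502 -0.1307  0.2241] 0.0699
```

View pics/c7.png

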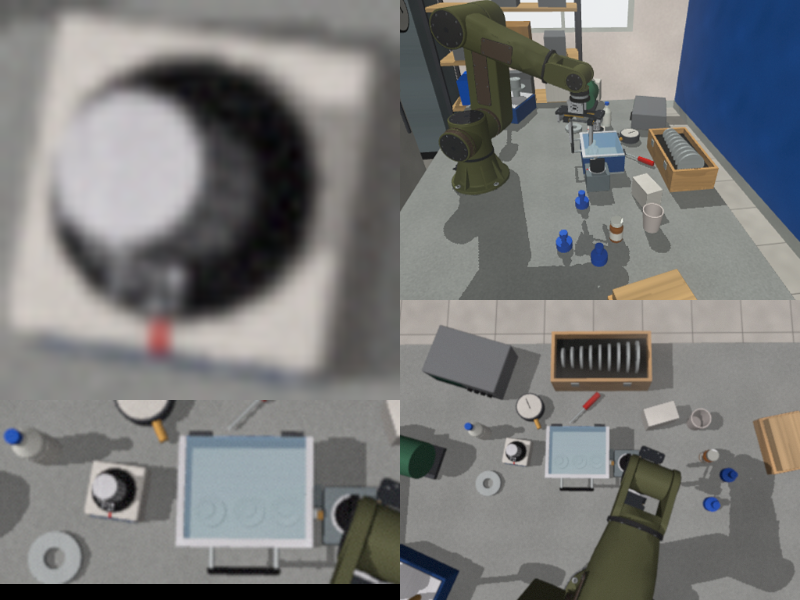

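The sleeve may have started at 1 rather than 0, because nothing shows to the right of the mark now. I'll compare the before and after views closely.

Run:
```python
from h import *
t=cv2.imread("pics/top0.png");n=camera("top")
f=lambda i,k:cv2.convertScaleAbs(cv2.resize(i[190:212,134:164],(400,293),interpolation=cv2.INTER_LANCZOS4),alpha=k)
cv2.imwrite("pics/c8.png",np.vstack([np.hstack([f(t,1),f(n,1)]),np.hstack([f(t,2),f(n,2)])]))
c=proj("top",(.5625,.309,.055));print("flange centre",c)
# bright profile on ring at flange radius 35mm
for nm,i in(("before",t),("after",n)):
    g=i.astype(float); out=[]
    for a in np.arange(-1.2,1.61,.1):   # angle from -x toward -y (right in image)
        p=proj("top",(.5625-.035*np.cos(a),.309-.035*np.sin(a),.055))
        out.append(int(cv2.getRectSubPix(i,(1,1),tuple(map(float,p))).mean()))
    print(nm,out)
```

```text
flange centre [147.80549256 193.36051555]
before [93, 54, 37, 31, 24, 23, 27, 39, 44, 36, 22, 22, 19, 20, 28, 47, 59, 39, 21, 48, 75, 57, 33, 30, 41, 46, 37, 42, 58]
after [97, 72, 69, 67, 57, 68, 95, 81, 61, 79, 109, 93, 74, 37, 25, 25, 26, 25, 25, 28, 25, 24, 19, 19, 20, 18, 15, 14, 19]
```

View pics/c8.png

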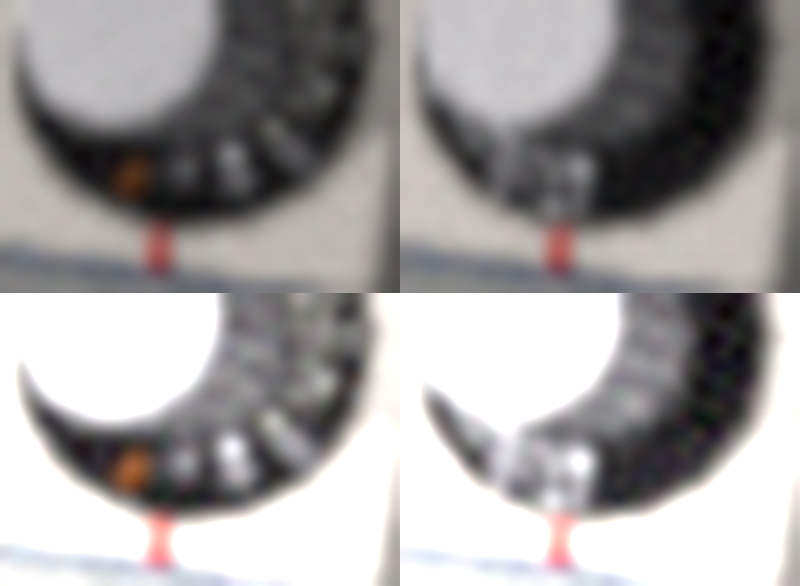

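The before view shows the orange bar left of the red mark, so the start value was 1. Now nothing lies to the right of the mark: the sleeve is at 6, its end. I'll turn it back one click (0.4 rad).

Emit:
send_rows --targets '[{"x": 0.056, "y": 0.22, "z": 0, "spin": 0, "claw": 70}, {"x": 0.056, "y": 0.22, "z": 0, "spin": 0, "claw": 70}, {"x": 0.056, "y": 0.22, "z": 0, "spin": 0, "claw": 70}, {"x": 0.056, "y": 0.22, "z": 0, "spin": 0, "claw": 70}, {"x": 0.056, "y": 0.22, "z": 0, "spin": 0, "claw": 70}, {"x": 0.056, "y": 0.22, "z": 0, "spin": 0, "claw": 70}, {"x": 0.056, "y": 0.22, "z": 0, "spin": 0, "claw": 70}, {"x": 0.056, "y": 0.22, "z": 0, "spin": 0, "claw": 70}, {"x": 0.056, "y": 0.22, "z": 0, "spin": 0, "claw": 70}, {"x": 0.056, "y": 0.22, "z": 0, "spin": 0, "claw": 70}, {"x": 0, "y": 0, "z": 0, "spin": 0, "claw": 70}, {"x": 0, "y": 0, "z": 0, "spin": 0, "claw": 70}]'

```text
time_s: 56.35
ee_pos: [0.5612, 0.31, 0.2234]
eef_rot: [-3.141, 0.001, 1.178]
force: [-0.4, 0.6, -0.3]
grip_width: 0.0702
grip_force: 0.0
```

Emit:
send_rows --targets '[{"x": 0.007, "y": -0.01, "z": -0.15, "spin": 0, "claw": 70}, {"x": 0, "y": 0, "z": -0.15, "spin": 0, "claw": 70}, {"x": 0, "y": 0, "z": -0.15, "spin": 0, "claw": 70}, {"x": 0, "y": 0, "z": -0.15, "spin": 0, "claw": 70}, {"x": 0, "y": 0, "z": -0.14, "spin": 0, "claw": 70}, {"x": 0, "y": 0, "z": 0, "spin": 0, "claw": 70}, {"x": 0, "y": 0, "z": 0, "spin": 0, "claw": 30}, {"x": 0, "y": 0, "z": 0, "spin": 0, "claw": 30}, {"x": 0, "y": 0, "z": 0, "spin": 0, "claw": 30}, {"x": 0, "y": 0, "z": 0, "spin": 0, "claw": 30}, {"x": 0, "y": 0, "z": 0, "spin": 0, "claw": 30}, {"x": 0, "y": 0, "z": 0, "spin": 0, "claw": 30}, {"x": 0, "y": 0, "z": 0, "spin": 0.035, "claw": 30}, {"x": 0, "y": 0, "z": 0, "spin": 0.045, "claw": 30}, {"x": 0, "y": 0, "z": 0, "spin": 0.045, "claw": 30}, {"x": 0, "y": 0, "z": 0, "spin": 0.045, "claw": 30}, {"x": 0, "y": 0, "z": 0, "spin": 0.045, "claw": 30}, {"x": 0, "y": 0, "z": 0, "spin": 0.04, "claw": 30}, {"x": 0, "y": 0, "z": 0, "spin": 0, "claw": 30}]'

```text
time_s: 58.25
ee_pos: [0.5631, 0.3073, 0.0777]
eef_rot: [-3.141, -0.001, 1.579]
force: [-7.9, 1.3, 9.8]
grip_width: 0.0432
grip_force: 40.0
```

Turned by 0.40 rad. Release, clear and check.

Emit:
send_rows --targets '[{"x": 0, "y": 0, "z": 0, "spin": 0, "claw": 70}, {"x": 0, "y": 0, "z": 0, "spin": 0, "claw": 70}, {"x": 0, "y": 0, "z": 0, "spin": 0, "claw": 70}, {"x": 0, "y": 0, "z": 0.15, "spin": 0, "claw": 70}, {"x": 0, "y": 0, "z": 0.2, "spin": 0, "claw": 70}, {"x": 0, "y": 0, "z": 0.2, "spin": 0, "claw": 70}, {"x": 0, "y": 0, "z": 0.2, "spin": 0, "claw": 70}, {"x": -0.08, "y": -0.2, "z": 0, "spin": 0, "claw": 70}, {"x": -0.08, "y": -0.2, "z": 0, "spin": 0, "claw": 70}, {"x": -0.08, "y": -0.2, "z": 0, "spin": 0, "claw": 70}, {"x": -0.08, "y": -0.2, "z": 0, "spin": 0, "claw": 70}, {"x": -0.08, "y": -0.2, "z": 0, "spin": 0, "claw": 70}, {"x": -0.08, "y": -0.2, "z": 0, "spin": 0, "claw": 70}, {"x": -0.08, "y": -0.2, "z": 0, "spin": 0, "claw": 70}, {"x": 0, "y": -0.2, "z": 0, "spin": 0, "claw": 70}, {"x": 0, "y": -0.25, "z": 0, "spin": 0, "claw": 70}, {"x": 0, "y": -0.25, "z": 0, "spin": 0, "claw": 70}, {"x": 0, "y": -0.25, "z": 0, "spin": 0, "claw": 70}, {"x": 0, "y": -0.25, "z": 0, "spin": 0, "claw": 70}, {"x": 0, "y": 0, "z": 0, "spin": 0, "claw": 70}]'

```text
time_s: 60.25
ee_pos: [0.4508, -0.2182, 0.2257]
eef_rot: [-3.141, 0.001, 1.571]
force: [0.3, 0.5, 0.7]
grip_width: 0.0696
grip_force: 0.0
```

Run:
```python
from h import *
n=camera("top")
f=lambda i,k:cv2.convertScaleAbs(cv2.resize(i[190:212,134:164],(400,293),interpolation=cv2.INTER_LANCZOS4),alpha=k)
g=cv2.resize(n[140:250,170:320],(400,293),interpolation=cv2.INTER_CUBIC)
cv2.imwrite("pics/c9.png",np.vstack([f(n,1.5),g]))
out=[]
for a in np.arange(-1.2,1.61,.1):
    p=proj("top",(.5625-.035*np.cos(a),.309-.035*np.sin(a),.055))
    out.append(int(cv2.getRectSubPix(n,(1,1),tuple(map(float,p))).mean()))
print(out)
```

```text
[91, 67, 79, 74, 51, 62, 75, 68, 59, 58, 74, 80, 62, 65, 91, 115, 80, 30, 22, 22, 24, 23, 18, 14, 17, 19, 18, 12, 18]
```

View pics/c9.png

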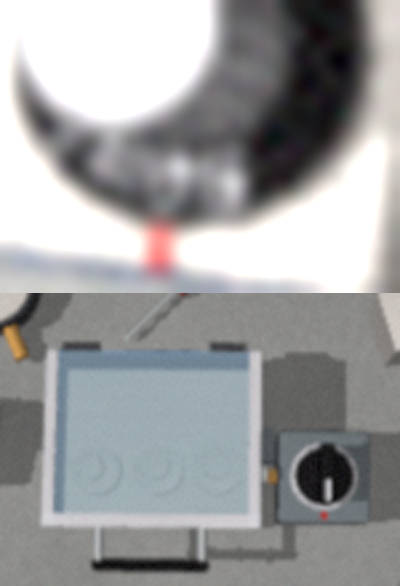

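```bash
python3 -c "
from station import *
print(hand_in())"
```

```text
the job is handed in; nothing more can be done
None
```

The job is handed in at about 60 s of the 210 s: the three steel weights found are standing in the chamber, the lid is lowered shut and locked with the knob at its anticlockwise stop, and the sleeve is at 5. I first overshot the sleeve to 6 (it started at 1, not 0) and turned it back one click.

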